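# Trim the charging supply with the plastic tuning tool

### The job

Set the charging voltage on the power unit: take the plastic tuning tool out of the wooden stand, seat its blade fully in the slot of the voltage trimmer (the recessed screw next to the meter) and turn it gently clockwise until the meter's needle stands on the black band. Press only lightly, as the trimmer is fragile, and do not touch the current trimmer beside it. Then put the tool back in its hole in the stand, upright and right down, let go, and leave everything else on the desk where it is.

Things in the scene. Friction and masses are not known exactly. Their poses are not given: they have to be found in the camera images.
- unit: grey metal power unit, fixed, 160 mm (its x) by 240 mm (its y), deck 66 mm over the desk; origin at the centre of its underside, z up. On the deck: meter (black frame 84 by 92 mm, 12 mm high, centred at x 12, y -60 mm), voltage trimmer well (x -10, y 30), current one (x -10, y 78), binding posts 23 mm tall (x 55, y 30 and 78), low switch. Over 20 N of tool on unit damages it
- volt_well (a point): centre of the mouth of the voltage trimmer's well, level with the deck, z up: the well nearer the meter. A 10 mm round hole with a 2.5 mm chamfer, upright
- volt_screw (a point): centre of the flat top of the voltage trimmer's screw (9.8 mm across), 12 mm below the well's mouth; axes are the unit's, not the slot's. A slot 2.8 mm wide, 3.5 mm deep runs right across through the centre, pointing any way: its direction is not measured (look, or press lightly and turn till the blade drops in). Friction about 0.02 N m. Turned clockwise, the needle swings clockwise, 0.4 rad per rad
- amp_well (a point): mouth of the current trimmer's well, alike but farther from the meter: keep the tool out of it
- needle_pivot (a point): point in the dial plane below the needle's pivot (needle lies under the meter's window; axes as the unit's)
- needle_tip (a point): near the tip of the meter's thin black needle, 45 mm from the pivot; its x axis points along the needle. The needle starts on the anticlockwise side (to the unit's +y) of the band, 0.2 to 0.8 rad away; past the band it can swing 0.88 rad on, then the screw is at its end stop
- band (a point): centre of the black band on the scale (mid-scale block 9 mm long, 5.2 mm wide, +-0.055 rad seen from the pivot); its x axis points from the pivot along the band, where the needle must come to lie
- tool_grip (a point): centre of the tuning tool's grey handle, a flat-sided bar 18 mm (its x) by 14 mm (its y, grip across these flats) by 50 mm tall (its z, up as it stands). Below the handle a white round shank 9 mm across, then the flat blade. Whole tool 102 mm, about 30 g; its tip is 77 mm below this point. Stands upright in the stand with a little play, yaw as found
- tool_tip (a point): middle of the blade's end edge. The blade is 8 mm wide (along the tool's x), 1.8 mm thick (along its y) and 7 mm long; above it the shank, conical over its first 2 mm, fits the well with 1 mm play
- stand_hole0 (a point): centre of the mouth of the tool's hole, the widest hole, at one end of the wooden stand's top, z up: 10.2 mm across with a 2 mm chamfer, 35 mm deep; the tool stands on its bottom, so that its tip is 35 mm below this point
- stand: fixed wooden block, 60 mm (its x) by 140 mm (its y) by 60 mm tall; origin at the centre of its underside. Tool hole at y +45 mm; pipette at y -12 mm, tweezer at y -45 mm
- pipette: thin clear pipette, loose, standing in the stand, its top 67 mm over the stand; origin at its lower end; bystander
- tweezer: small steel tweezer, loose, standing in the stand, its top 64 mm over the stand; origin at its lower end; bystander
- bottle0: loose milky dropper bottle with a pink cap, bystander: 34 mm across, 82 mm tall, upright; origin at the centre of its underside
- bottle1: loose milky dropper bottle with a pink cap, bystander: 34 mm across, 82 mm tall, upright; origin at the centre of its underside
- bottle2: loose milky dropper bottle with a pink cap, bystander: 34 mm across, 82 mm tall, upright; origin at the centre of its underside
- tank: small steel cylinder standing upright, 22 mm across, 66 mm tall, loose bystander; origin at the centre of its underside
- hoop: white plastic ring lying flat, 48 mm across, 6 mm high, loose bystander; origin at its centre, on the desk
- tool: the tuning tool as a whole; origin at its tip, axes as told for tool_grip
Not all that is in view belongs to the job. What is shaped like the tool but yellow is not meant.

How it is judged:
By the outcome, as a careful person would: the job done as asked, in the order asked, and still so for the second after the job is handed in, with the robot touching nothing.
It also fails if it takes over 64 s, if anything falls off the work surface, if the arm or the gripper's body presses on something with over 40 N, if the wrist force passes 120 N, or if a joint passes its speed limit or range.

### The arm

A 6-joint arm with a two-finger parallel gripper is mounted at the origin on the work surface. World frame = base frame: x ahead of the robot, y to its left, z up, the work surface at z = 0. Lengths are in m, angles in rad, forces in N, time in s.
With the tool pointing down it reaches from about 0.35 to 0.975 m from the base axis. Payload 4.9 kg.
Tool frame: the origin (TCP) lies midway between the tips of the shut fingers; the grasp point (between the pads) lies 19 mm behind it; z points along the fingers, y is the direction in which the jaws open and shut (so a half turn about z gives the same grasp; the last joint's range is limited). The gripper opens to 85 mm and grips with 20 to 120 N. Pads are 22 mm wide; open, the fingers measure 114 mm over their backs; the gripper's body (76 mm by 85 mm) begins 54 mm behind the grasp point. The pads swing forward as they close: fully open they stand 13 mm farther back than shut.
Start: joints at [1.174, 0.053, 1.613, -0, 1.476, -0.119], TCP at [0.171, 0.601, 0.231] pointing down, gripper open.
Joint ranges: [-3.01, 3.01], [-1.01, 2.22], [0.06, 2.58], [-1.02, 4.17], [0.09, 2.62], [-3.14, 3.14]. Speed limits (rad/s): [2.57, 2.57, 3.14, 3.14, 3.14, 3.14].

### API

Orientations are given as [roll, pitch, yaw] about the fixed x, y, z axes, in that order (R = Rz(yaw) Ry(pitch) Rx(roll)).
In Python, from rig import * gives the robot as it stands.
- The arm moves only by the tool arm_command, never from a script. Its argument "targets" is a list of rows, each a list of 7 numbers: the turn, a rotation vector about the tool's x, y, z in rad, then the shift along the tool's x, y, z in m, then the finger opening in m, from 0 to 0.0854. A call has 1 to 10 rows; each row shifts and turns the commanded pose from where the row before left it, along the tool's axes as they then stand; what a row does not reach is not made up. A row lasts 1/12 s, in which the tool goes at most 41.7 mm and 7.16 degrees, less where a joint would pass 70% of its speed; a pose out of reach is approached as far as the arm can. A call is refused whole if a number of a shift passes 0.0417 or a number of a turn 0.125, either way. A call with a gripper value outside its range is refused whole. The fingers move at their own pace and stop on an object; "grip_force" is the grip in N (left out, the last holds). Time passes only in rows, so rows that do not move let the fingers close. It gives the time, the measured TCP pose, the force and the opening at its end, in the units of the state.
- get_obs(): the state, without advancing time (a new reading comes with each control period).
- grab_frame(name): name is "scene" or "top" or "wrist"; returns (picture, depth): 480x640x3 uint8, blue, green, red; 480x640 float32, m along the optical axis (not along the pixel's ray), 0 where there is no reading.
- get_calibration(name): a dict with "vfov" (degrees; the focal length in pixels is half the picture's height over the tangent of half this angle, whatever the lens; pixels are square), "cx", "cy" (the principal point, pixels), "extrinsics" (4x4, takes a point from world to camera coordinates). Camera axes: x right, y down, z forward; pixel columns grow to the right and rows downward; lengths in m; the calibration is good to about 2 mm. A picture is of the moment at which its call begins: read the wrist's pose just before it. get_calibration takes no time and is no camera call; for the wrist camera it gives the pose at the moment of the call.
- hand_in(): hands the job in, once; it reports no verdict.
The state is a dict: "clock": time; "q": joint angles; "joint_velocities": joint speeds; "tau": joint torques, N m; "tcp_pos": TCP position; "ee_rot": TCP orientation; "force": force on the tool from outside, world axes, zero at the start; "wrist_torque": the same for the moment, N m; "width": finger opening in m.
Only numpy, scipy, OpenCV 4.12 (cv2) and the standard library are available. Lean on these libraries where they do the work, as an engineer would, in place of code of your own. Each camera call takes 0.05 s, during which the arm holds its last target.

## Working session

There is one attempt and no reset: what is moved stays moved. The work goes in short steps, Python scripts to look and compute and a tool call to move; the robot and the scene stay as the last step left them, time stands still between calls to the robot, and variables do not carry over. Pictures are saved under pics/ and viewed, and the job is handed in when it is done.

Besides the shell and the picture viewer there is one more tool, called after "Call:" as name(argument=value, ...), one argument or row to a line, values as JSON. arm_command: Moves the arm, as the interface text tells. Its arguments: {"type":"object","properties":{"targets":{"type":"array","items":{"type":"array","items":{"type":"number"}}},"grip_force":{"type":"number"}},"required":["targets"]}

```bash
mkdir -p pics; ls; python3 - <<'E'
from rig import *
import cv2,numpy as np
print(get_obs())
for n in ("scene","top","wrist"):
    c=get_calibration(n); p,d=grab_frame(n)
    cv2.imwrite(f"pics/{n}0.png",p); np.save(f"pics/{n}0.npy",d)
    print(n,c)
E
```

```text
pics
{'clock': 0.0, 'q': array([ 1.17400793e+00,  5.33350861e-02,  1.61429010e+00, -1.62097776e-05,
        1.47597182e+00, -1.19019262e-01]), 'joint_velocities': array([-4.92286294e-04,  1.65311244e-03,  5.01171435e-05,  3.64006768e-04,
       -3.47744810e-04, -2.17958400e-04]), 'tau': array([-2.87207724e-03, -3.93684411e+01, -3.70173383e+01, -2.89749187e-04,
        7.20647833e-03,  3.81323090e-06]), 'tcp_pos': array([0.17115846, 0.60046879, 0.23007883]), 'ee_rot': array([-3.13960056e+00, -2.21973980e-04,  2.86382485e+00]), 'force': array([-0.64424976,  0.60935951,  0.00085531]), 'wrist_torque': array([ 0.00102949, -0.00052722,  0.02128071]), 'width': 0.08565126178335541}
scene {'vfov': 48.59911535176847, 'cx': 327.0836450944716, 'cy': 244.81460476098889, 'extrinsics': array([[ 0.57326708,  0.81909629, -0.02112162, -0.27445971],
       [ 0.47875112, -0.35576438, -0.80263882, -0.15676349],
       [-0.6649528 ,  0.45001441, -0.59609127,  1.42914118],
       [ 0.        ,  0.        ,  0.        ,  1.        ]])}
top {'vfov': 42.32759642866034, 'cx': 318.0097742316489, 'cy': 245.23507714831035, 'extrinsics': array([[ 0.0565471 , -0.99839862, -0.0016194 , -0.01506248],
       [-0.97291038, -0.05473919, -0.22460856,  0.51001235],
       [ 0.22416023,  0.01427649, -0.97444773,  1.35455356],
       [ 0.        ,  0.        ,  0.        ,  1.        ]])}
wrist {'vfov': 63.390643620861916, 'cx': 312.81870398802715, 'cy': 245.67954863548536, 'extrinsics': array([[ 0.27413427,  0.96169084, -0.00106804, -0.62418658],
       [ 0.92584513, -0.26361557,  0.27077228, -0.03527706],
       [ 0.26011766, -0.0752168 , -0.96264284,  0.37855288],
       [ 0.        ,  0.        ,  0.        ,  1.        ]])}
```

View pics/scene0.png

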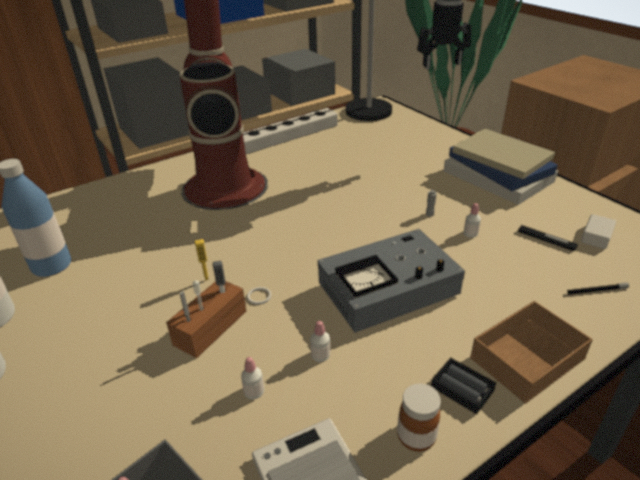

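View pics/top0.png

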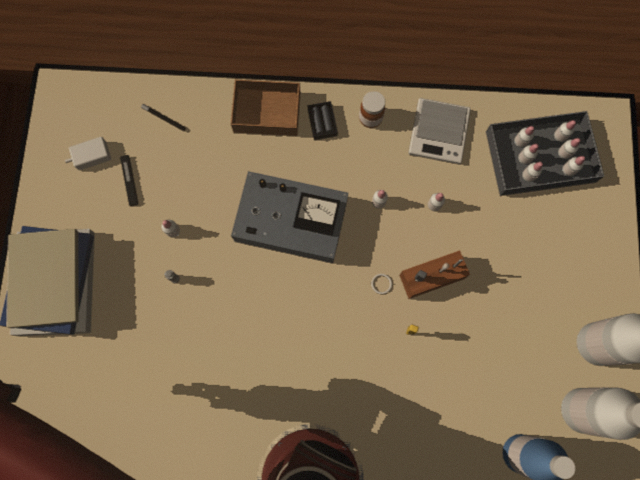

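View pics/wrist0.png

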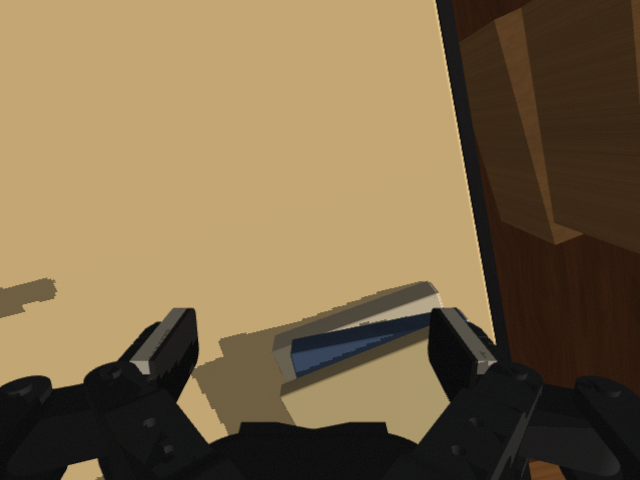

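The scene view shows the stand at about (207,315), the power unit at (390,278) and a yellow look-alike at (202,258). In the top view the tool could be confused with these:
- grey handle (421,276)
- yellow tool (412,330)
- pipette (445,268)
- tweezer (458,264)

I choose the grey handle at the stand's end next to the hoop, and will check it in a close crop.

```bash
cat > h.py <<'E'
from rig import *
import cv2,numpy as np
from scipy.spatial.transform import Rotation as R
def K(c,H=480):
    f=H/2/np.tan(np.radians(c['vfov']/2)); return f,c['cx'],c['cy']
def unproj(c,u,v,z):
    f,cx,cy=K(c); p=np.array([(u-cx)/f*z,(v-cy)/f*z,z]); E=c['extrinsics']
    return E[:3,:3].T@(p-E[:3,3])
def onplane(c,u,v,h):
    f,cx,cy=K(c); E=c['extrinsics']; d=E[:3,:3].T@np.array([(u-cx)/f,(v-cy)/f,1]); o=-E[:3,:3].T@E[:3,3]
    return o+d*(h-o[2])/d[2]
def proj(c,P):
    f,cx,cy=K(c); E=c['extrinsics']; q=E[:3,:3]@np.array(P)+E[:3,3]; return cx+f*q[0]/q[2],cy+f*q[1]/q[2]
def crop(p,x0,y0,x1,y1,s,name):
    im=cv2.resize(p[y0:y1,x0:x1],None,fx=s,fy=s,interpolation=cv2.INTER_CUBIC); cv2.imwrite(name,im)
E
python3 - <<'E'
from h import *
p=cv2.imread('pics/top0.png'); d=np.load('pics/top0.npy')
crop(p,360,230,500,350,5,'pics/tc1.png'); crop(p,220,160,360,270,5,'pics/tc2.png')
c=get_calibration('top')
for u,v in [(421,276),(415,285),(445,268),(458,264),(412,328),(277,215),(255,210),(300,240),(382,284),(320,210)]:
    print((u,v),d[v,u],unproj(c,u,v,d[v,u]).round(4))
E
```

```text
(421, 276) 1.3281672 [ 0.4395 -0.2114  0.1251]
(415, 285) 1.389837 [ 0.4305 -0.2086  0.0598]
(445, 268) 1.3421788 [ 0.4619 -0.2645  0.1151]
(458, 264) 1.3795725 [ 0.4796 -0.3001  0.0803]
(412, 328) 1.3315463 [ 0.3303 -0.1987  0.0967]
(277, 215) 1.4309844 [0.5767 0.1123 0.0559]
(255, 210) 1.4384583 [0.5871 0.1645 0.0514]
(300, 240) 1.4076383 [0.5182 0.0551 0.0655]
(382, 284) 1.4496762 [ 0.4386 -0.1401  0.0012]
(320, 210) 1.4308046 [0.5935 0.0138 0.0585]
```

View pics/tc1.png

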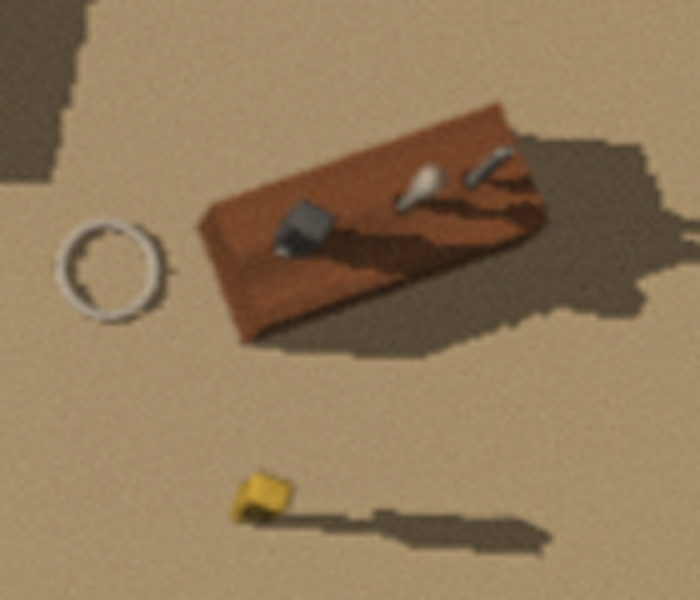

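View pics/tc2.png

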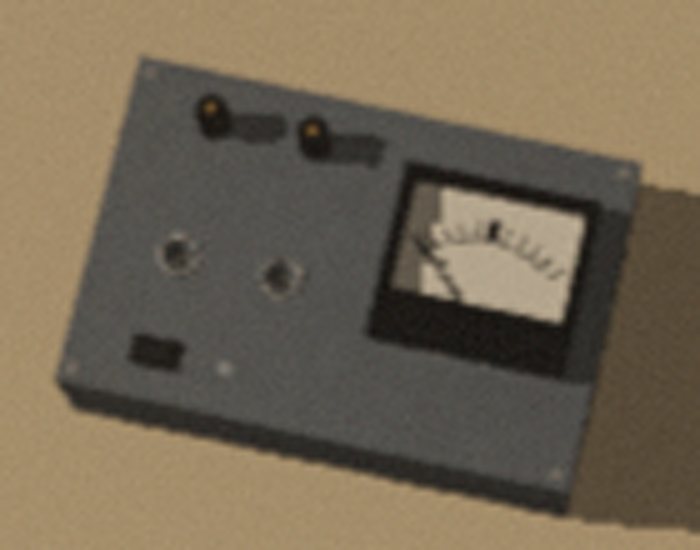

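```bash
cat >> h.py <<'E'
def tool():
    o=get_obs(); return np.array(o['tcp_pos']),R.from_euler('xyz',o['ee_rot'])
def camtool():
    p,r=tool(); E=get_calibration('wrist')['extrinsics']
    Rc=E[:3,:3].T; t=-Rc@E[:3,3]
    return r.inv().apply(t-p), r.inv().as_matrix()@Rc
def delta(P,yaw):  # shift & turn needed in current tool axes
    p,r=tool(); rt=R.from_euler('xyz',[np.pi,0,yaw])
    dr=(r.inv()*rt).as_rotvec(); ds=r.inv().apply(np.array(P)-p)
    return ds.round(4),dr.round(4)
E
python3 - <<'E'
from h import *
t,Rc=camtool(); print(t.round(4)); print(Rc.round(4))
c=get_calibration('top')
# unit geometry: corners of deck at z=.066 in crop2 -> px
for n,(a,b) in dict(c1=(142,57),c2=(641,163),c3=(570,488),c4=(60,382),volt=(281,276),amp=(177,255),post=(213,108)).items():
    print(n,onplane(c,220+a/5,160+b/5,.066).round(4))
for n,(a,b) in dict(s1=(210,222),s2=(497,103),s3=(546,212),s4=(244,340),tool=(308,222)).items():
    print(n,onplane(c,360+a/5,230+b/5,.127 if n=='tool' else .06).round(4))
E
```

```text
[ 6.860e-02 -1.000e-04 -1.431e-01]
[[ 1.000e-04 -9.626e-01 -2.710e-01]
 [ 1.000e+00 -1.000e-04  8.000e-04]
 [-8.000e-04 -2.710e-01  9.626e-01]]
c1 [0.6753 0.1855 0.066 ]
c2 [ 0.6367 -0.049   0.066 ]
c3 [ 0.4817 -0.024   0.066 ]
c4 [0.5178 0.21   0.066 ]
volt [0.5733 0.1132 0.066 ]
amp [0.5806 0.1616 0.066 ]
post [0.6523 0.1505 0.066 ]
s1 [ 0.453  -0.1788  0.06  ]
s2 [ 0.5151 -0.3075  0.06  ]
s3 [ 0.466  -0.3298  0.06  ]
s4 [ 0.4004 -0.1954  0.06  ]
tool [ 0.4427 -0.2123  0.127 ]
```

```bash
python3 - <<'E'
from h import *
print(delta([0.639,0.094,0.14],2.864))
E
```

```text
(array([-0.5888, -0.3587,  0.0908]), array([-0.0016, -0.0002, -0.0002]))
```

Call:
arm_command(
  targets=[
    [0,0,0,-0.0294,-0.0179,0.0045,0.085],
    [0,0,0,-0.0294,-0.0179,0.0045,0.085],
    [0,0,0,-0.0294,-0.0179,0.0045,0.085],
    [0,0,0,-0.0294,-0.0179,0.0045,0.085],
    [0,0,0,-0.0294,-0.0179,0.0045,0.085],
    [0,0,0,-0.0294,-0.0179,0.0045,0.085],
    [0,0,0,-0.0294,-0.0179,0.0045,0.085],
    [0,0,0,-0.0294,-0.0179,0.0045,0.085],
    [0,0,0,-0.0294,-0.0179,0.0045,0.085],
    [0,0,0,-0.0294,-0.0179,0.0045,0.085],
  ],
)

```text
clock: 0.98
tcp_pos: [0.4057, 0.3467, 0.1859]
ee_rot: [-3.141, -0.0, 2.864]
force: [0.1, 0.6, 0.4]
width: 0.0848
```

Call:
arm_command(
  targets=[
    [0,0,0,-0.0294,-0.0179,0.0045,0.085],
    [0,0,0,-0.0294,-0.0179,0.0045,0.085],
    [0,0,0,-0.0294,-0.0179,0.0045,0.085],
    [0,0,0,-0.0294,-0.0179,0.0045,0.085],
    [0,0,0,-0.0294,-0.0179,0.0045,0.085],
    [0,0,0,-0.0294,-0.0179,0.0045,0.085],
    [0,0,0,-0.0294,-0.0179,0.0045,0.085],
    [0,0,0,-0.0294,-0.0179,0.0045,0.085],
    [0,0,0,-0.0294,-0.0179,0.0045,0.085],
    [0,0,0,-0.0294,-0.0179,0.0045,0.085],
  ],
)

```text
clock: 1.82
tcp_pos: [0.6394, 0.094, 0.1406]
ee_rot: [-3.141, -0.001, 2.864]
force: [-0.4, 0.9, 0.1]
width: 0.0849
```

Call:
arm_command(
  targets=[
    [0,0,0,0,0,0,0.085],
    [0,0,0,0,0,0,0.085],
    [0,0,0,0,0,0,0.085],
  ],
)

```text
clock: 2.07
tcp_pos: [0.6382, 0.0956, 0.1408]
ee_rot: [-3.142, -0.001, 2.863]
force: [-0.2, 0.1, 0.3]
width: 0.0851
```

```bash
python3 - <<'E'
from h import *
c=get_calibration('wrist'); p,d=grab_frame('wrist')
cv2.imwrite('pics/w1.png',p); np.save('pics/w1.npy',d); np.save('pics/w1c.npy',c,allow_pickle=True)
u,v=map(int,proj(c,[.5733,.1132,.066])); print(u,v)
crop(p,u-40,max(v-40,0),u+40,v+40,8,'pics/w1c.png')
E
```

```text
311 139
```

View pics/w1.png

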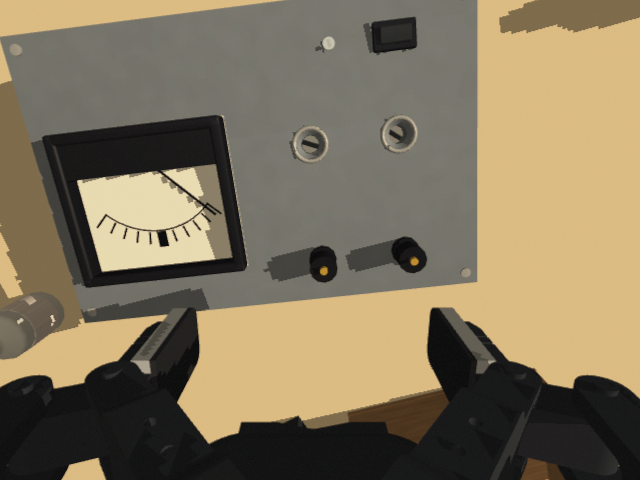

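View pics/w1c.png

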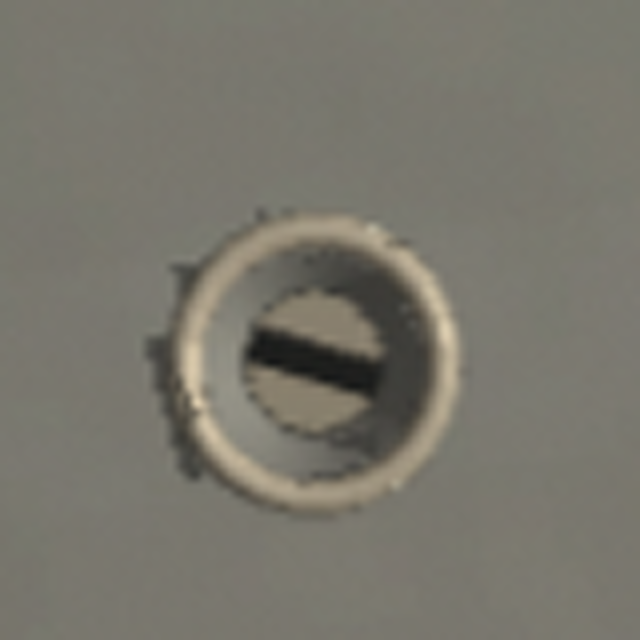

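```bash
cat > m.py <<'E'
from h import *
p=cv2.imread('pics/w1.png'); d=np.load('pics/w1.npy'); c=np.load('pics/w1c.npy',allow_pickle=True).item()
f=lambda a,b:(311-40+a/8-.44, 139-40+b/8-.44)
W=onplane(c,*f(321,361),.066); print('well ring',W)
S=onplane(c,*f(316,362),.054); print('screw',S)
a=onplane(c,*f(250,343),.054); b=onplane(c,*f(383,378),.054); print('slot yaw',np.arctan2(*(b-a)[1::-1]),'len',np.linalg.norm(b-a))
# amp well
print('amp',onplane(c,399,133,.066))
u,v=f(316,362); print('screw depth',unproj(c,u,v,d[int(v)-4,int(u)]), 'deck', unproj(c,350,180,d[180,350]))
print('meter depth',unproj(c,150,260,d[260,150]))
# needle
for h in (.066,.070,.078):
    n0=onplane(c,162,173,h);n1=onplane(c,218,213,h);bd=onplane(c,163,239,h)
    print(h,n0,n1,bd,'needle yaw',np.arctan2(*(n1-n0)[1::-1]))
# posts line: corners screws
s1=onplane(c,16,50,.066); s2=onplane(c,92,312,.066); s3=onplane(c,466,273,.066)
print('cs',s1,s2,s3, 'yaw', np.arctan2(-(s3-s2)[0],(s3-s2)[1]), np.arctan2((s2-s1)[1],(s2-s1)[0]))
E
python3 m.py
```

```text
well ring [0.57557459 0.1123491  0.066     ]
screw [0.57571789 0.11187923 0.054     ]
slot yaw 1.0433640180888453 len 0.009813922041016146
amp [0.58328095 0.1596336  0.066     ]
screw depth [0.57569605 0.11189507 0.05551235] deck [0.60022369 0.12791888 0.06700299]
meter depth [0.61272832 0.00461823 0.0687851 ]
0.066 [0.568077   0.02892608 0.066     ] [0.59776623 0.05112692 0.066     ] [0.60343796 0.0153294  0.066     ] needle yaw 0.6420750930425256
0.07 [0.56815628 0.03049271 0.07      ] [0.59730063 0.0522861  0.07      ] [0.60286827 0.01714555 0.07      ] needle yaw 0.6420750930425242
0.078 [0.56831483 0.03362595 0.078     ] [0.59636943 0.05460445 0.078     ] [0.60172889 0.02077787 0.078     ] needle yaw 0.6420750930425247
cs [ 0.48987724 -0.01944483  0.066     ] [ 0.63455324 -0.04365893  0.066     ] [0.67235989 0.18058918 0.066     ] yaw -0.16702231406308646 -0.16583072960082879
```

```bash
python3 - <<'E'
from h import *
print(delta([0.509,-0.231,0.22],2.864))
E
```

```text
(array([ 0.0346, -0.35  , -0.0789]), array([ 0.0001, -0.0008,  0.0004]))
```

Call:
arm_command(
  targets=[
    [0,0,0,0.0035,-0.035,-0.0079,0.085],
    [0,0,0,0.0035,-0.035,-0.0079,0.085],
    [0,0,0,0.0035,-0.035,-0.0079,0.085],
    [0,0,0,0.0035,-0.035,-0.0079,0.085],
    [0,0,0,0.0035,-0.035,-0.0079,0.085],
    [0,0,0,0.0035,-0.035,-0.0079,0.085],
    [0,0,0,0.0035,-0.035,-0.0079,0.085],
    [0,0,0,0.0035,-0.035,-0.0079,0.085],
    [0,0,0,0.0035,-0.035,-0.0079,0.085],
    [0,0,0,0.0035,-0.035,-0.0079,0.085],
  ],
)

```text
clock: 2.95
tcp_pos: [0.5082, -0.2314, 0.2211]
ee_rot: [-3.142, 0.001, 2.866]
force: [1.1, 0.1, -0.3]
width: 0.0849
```

Call:
arm_command(
  targets=[
    [0,0,0,0,0,0,0.085],
    [0,0,0,0,0,0,0.085],
    [0,0,0,0,0,0,0.085],
    [0,0,0,0,0,0,0.085],
  ],
)

```text
clock: 3.28
tcp_pos: [0.5092, -0.2297, 0.2198]
ee_rot: [3.141, -0.001, 2.866]
force: [0.1, 0.5, -0.3]
width: 0.085
```

```bash
python3 - <<'E'
from h import *
print(get_obs()['tcp_pos'])
c=get_calibration('wrist'); p,d=grab_frame('wrist')
cv2.imwrite('pics/w2.png',p); np.save('pics/w2.npy',d); np.save('pics/w2c.npy',c,allow_pickle=True)
u,v=map(int,proj(c,[.4427,-.2123,.127])); print(u,v)
crop(p,u-60,max(v-60,0),u+60,v+60,5,'pics/w2c.png')
E
```

```text
[ 0.50920929 -0.22968503  0.21980769]
310 136
```

View pics/w2.png

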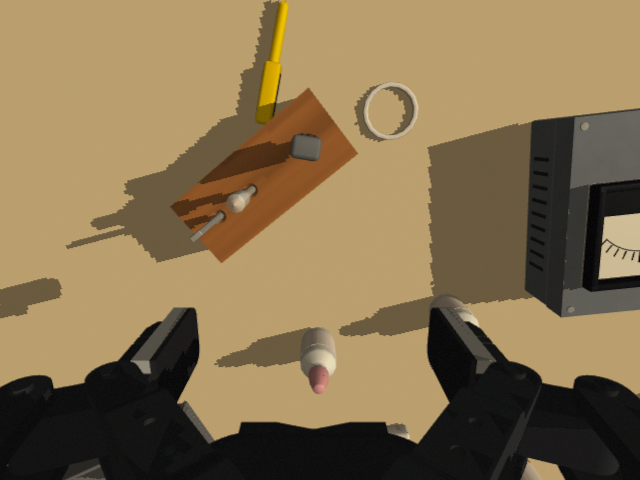

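View pics/w2c.png

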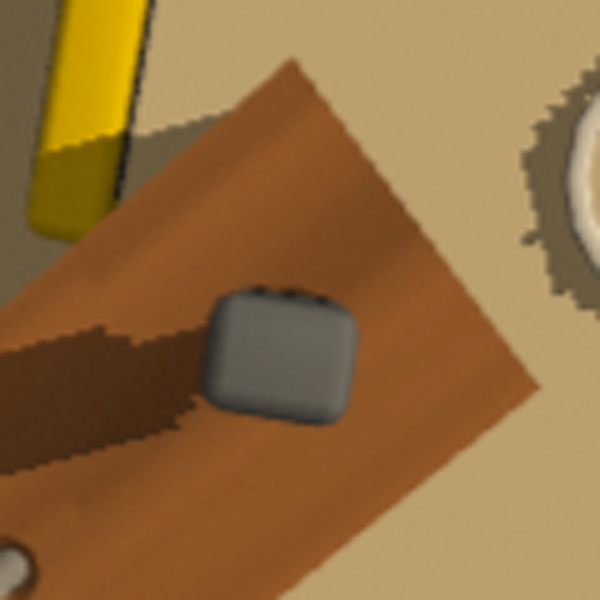

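```bash
cat > m2.py <<'E'
from h import *
d=np.load('pics/w2.npy'); c=np.load('pics/w2c.npy',allow_pickle=True).item()
f,cx,cy=K(c); E=c['extrinsics']
vv,uu=np.mgrid[0:480,0:640]
P=np.stack([(uu-cx)/f*d,(vv-cy)/f*d,d],-1); Wd=(P-E[:3,3])@E[:3,:3]
m=(Wd[...,2]>.118)&(Wd[...,2]<.14)&(abs(Wd[...,0]-.44)<.025)&(abs(Wd[...,1]+.21)<.025)
q=Wd[m]; print(m.sum(), 'z',np.median(q[:,2]), 'mean',q.mean(0))
r=cv2.minAreaRect((q[:,:2]*1000).astype(np.float32)); print(r)
# stand
m=(abs(Wd[...,2]-.06)<.004)&(abs(Wd[...,0]-.46)<.09)&(abs(Wd[...,1]+.25)<.1)
q=Wd[m]; print(np.median(q[:,2])); r=cv2.minAreaRect((q[:,:2]*1000).astype(np.float32)); print(r)
E
python3 m2.py
```

```text
707 z 0.12702984742282938 mean [ 0.44786618 -0.21693551  0.12681126]
((447.9237365722656, -216.94952392578125), (17.902252197265625, 14.205819129943848), 65.754150390625)
0.060395673740532424
((463.8863220214844, -258.0321044921875), (60.17875289916992, 140.58688354492188), 22.886146545410156)
```

Close crop confirms the grey tool: handle top at pixel (306,147) in the wrist view, at the end of the stand next to the hoop. The yellow look-alike at (270,70) is rejected. I'll turn the gripper to match the flats.

Call:
arm_command(
  targets=[
    [0,0,0.1145,0,0,0,0.085],
    [0,0,0.1145,0,0,0,0.085],
    [0,0,0.1145,0,0,0,0.085],
    [0,0,0.1145,0,0,0,0.085],
    [0,0,0.1145,0,0,0,0.085],
    [0,0,0.1145,0,0,0,0.07],
    [0,0,0.1145,0,0,0,0.06],
    [0,0,0.1145,0,0,0,0.05],
  ],
)

```text
clock: 4.0
tcp_pos: [0.5094, -0.2299, 0.2197]
ee_rot: [-3.141, -0.001, 1.944]
force: [0.3, -0.1, -0.5]
width: 0.0513
```

Call:
arm_command(
  targets=[
    [0,0,0.1145,0,0,0,0.05],
    [0,0,0.1145,0,0,0,0.05],
    [0,0,0.1145,0,0,0,0.05],
    [0,0,0.1145,0,0,0,0.05],
    [0,0,0.1145,0,0,0,0.05],
    [0,0,0.1145,0,0,0,0.05],
    [0,0,0.1145,0,0,0,0.05],
    [0,0,0,0,0,0,0.05],
  ],
)

```text
clock: 4.67
tcp_pos: [0.5094, -0.2301, 0.2198]
ee_rot: [-3.141, -0.0, 1.147]
force: [0.3, -0.5, 0.6]
width: 0.05
```

```bash
python3 - <<'E'
from h import *
print(delta([.4479,-.2169,.165],1.148),get_obs()['q'].round(3))
E
```

```text
(array([-0.0133, -0.0614,  0.0548]), array([-0.0009, -0.0003, -0.0013])) [-0.557 -0.097  1.779  0.     1.46  -0.133]
```

Call:
arm_command(
  targets=[
    [0,0,0,-0.0044,-0.0205,0.0183,0.05],
    [0,0,0,-0.0044,-0.0205,0.0183,0.05],
    [0,0,0,-0.0045,-0.0204,0.0182,0.05],
    [0,0,0,0,0,0,0.05],
    [0,0,0,0,0,0,0.05],
    [0,0,0,0,0,0,0.05],
  ],
)

```text
clock: 5.17
tcp_pos: [0.4487, -0.2183, 0.1665]
ee_rot: [3.14, 0.0, 1.149]
force: [0.3, -0.4, 1.2]
width: 0.05
```

```bash
cat > m3.py <<'E'
from h import *
import sys
n=sys.argv[1]
c=get_calibration('wrist'); print(tool()[0].round(4),get_obs()['ee_rot'].round(4)); p,d=grab_frame('wrist')
cv2.imwrite(f'pics/{n}.png',p); np.save(f'pics/{n}.npy',d); np.save(f'pics/{n}c.npy',c,allow_pickle=True)
f,cx,cy=K(c); E=c['extrinsics']
vv,uu=np.mgrid[0:480,0:640]
P=np.stack([(uu-cx)/f*d,(vv-cy)/f*d,d],-1); Wd=(P-E[:3,3])@E[:3,:3]
m=(Wd[...,2]>.118)&(Wd[...,2]<.14)&(abs(Wd[...,0]-.448)<.02)&(abs(Wd[...,1]+.217)<.02)
q=Wd[m]; print(m.sum(), 'z',np.median(q[:,2]), 'mean',q.mean(0))
r=cv2.minAreaRect((q[:,:2]*1000).astype(np.float32)); print(r)
E
python3 m3.py w3
```

```text
[ 0.4487 -0.2183  0.1665] [3.1396e+00 2.0000e-04 1.1486e+00]
977 z 0.1268758039861654 mean [ 0.44892699 -0.21515315  0.12629695]
((448.1414489746094, -216.24142456054688), (17.661672592163086, 14.45526123046875), 64.20101928710938)
```

View pics/w3.png

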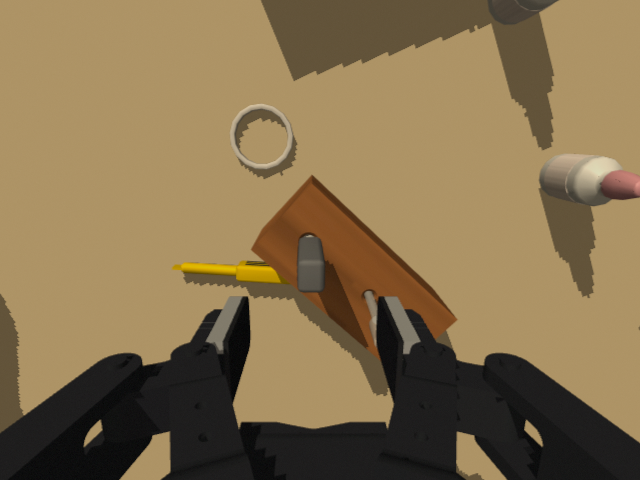

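```bash
python3 - <<'E'
from h import *
print(delta([.4481,-.2166,.083],1.14))
E
```

```text
(array([ 0.0015, -0.0021,  0.0842]), array([0.0031, 0.0004, 0.0082]))
```

Call:
arm_command(
  targets=[
    [0,0,0.008,0.001,-0.0015,0.014,0.04],
    [0,0,0,0,0,0.014,0.04],
    [0,0,0,0,0,0.014,0.04],
    [0,0,0,0,0,0.014,0.04],
    [0,0,0,0,0,0.014,0.04],
    [0,0,0,0,0,0.013,0.04],
    [0,0,0,0,0,0,0.04],
    [0,0,0,0,0,0,0.04],
  ],
)

```text
clock: 5.88
tcp_pos: [0.4476, -0.2171, 0.0832]
ee_rot: [3.141, 0.0, 1.139]
force: [0.5, -0.5, -0.5]
width: 0.0403
```

Call:
arm_command(
  targets=[
    [0,0,0,0,0,0,0.025],
    [0,0,0,0,0,0,0.018],
    [0,0,0,0,0,0,0.01],
    [0,0,0,0,0,0,0.01],
    [0,0,0,0,0,0,0.01],
    [0,0,0,0,0,0,0.01],
  ],
  grip_force=30,
)

```text
clock: 6.38
tcp_pos: [0.4471, -0.2172, 0.084]
ee_rot: [3.14, 0.0, 1.138]
force: [-2.8, 0.9, 5.6]
width: 0.0135
```

```bash
python3 - <<'E'
from h import *
o=get_obs(); print(o['tcp_pos'],o['ee_rot'],o['force'],o['wrist_torque'],o['width'])
E
```

```text
[ 0.44714503 -0.21715268  0.08401077] [3.14039241e+00 2.71651050e-04 1.13837784e+00] [-2.81112345  0.89628659  5.57304505] [ 0.30011771  0.42539758 -0.02842481] 0.013507706618282243
```

Call:
arm_command(
  targets=[
    [0,0,0,0,0,-0.006,0.01],
    [0,0,0,0,0,-0.01,0.01],
    [0,0,0,0,0,-0.014,0.01],
    [0,0,0,0,0,-0.014,0.01],
    [0,0,0,0,0,-0.014,0.01],
    [0,0,0,0,0,-0.014,0.01],
    [0,0,0,0,0,-0.014,0.01],
    [0,0,0,0,0,-0.014,0.01],
    [0,0,0,0,0,0,0.01],
    [0,0,0,0,0,0,0.01],
  ],
)

```text
clock: 7.22
tcp_pos: [0.4473, -0.2172, 0.1839]
ee_rot: [3.138, 0.0, 1.138]
force: [-0.5, 0.6, -1.4]
width: 0.0133
```

```bash
python3 - <<'E'
from h import *
c=get_calibration('wrist');p,d=grab_frame('wrist'); cv2.imwrite('pics/w4.png',p); np.save('pics/w4.npy',d)
pp,r=tool(); print(pp,get_obs()['force'],get_obs()['width'])
tip=pp+r.apply([0,0,.058]); print(tip,proj(c,tip))
print(delta([.5756,.1120,.16],1.043))
E
```

```text
[ 0.44666557 -0.21681106  0.18263969] [-0.14675001 -0.01222739 -0.26255835] 0.013450470199578984
[ 0.44670008 -0.21683311  0.12463971] (np.float64(310.8385615055828), np.float64(266.14743110642985))
(array([ 0.3526, -0.0208,  0.0226]), array([0.0007, 0.0001, 0.0953]))
```

View pics/w4.png

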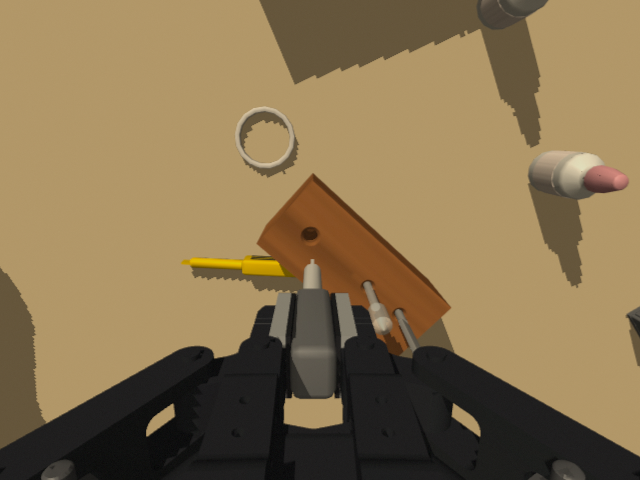

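```bash
python3 - <<'E'
from h import *
c=get_calibration('wrist');p=cv2.imread('pics/w4.png'); d=np.load('pics/w4.npy')
crop(p,280,215,345,290,8,'pics/w4c.png')
print(d[256:285:2,310:315].round(4))
print(onplane(c,310,234,.06))
E
```

```text
[[0.2807 0.2788 0.2783 0.2777 0.    ]
 [0.2797 0.2781 0.2794 0.2801 0.2786]
 [0.2096 0.2096 0.209  0.2089 0.2803]
 [0.2066 0.205  0.2066 0.2057 0.2808]
 [0.202  0.201  0.2014 0.2027 0.2011]
 [0.1982 0.1987 0.1985 0.1982 0.1993]
 [0.1952 0.1956 0.1948 0.1946 0.1965]
 [0.1923 0.1921 0.1925 0.1925 0.1928]
 [0.1896 0.1904 0.1897 0.1898 0.1902]
 [0.1886 0.1868 0.1865 0.1882 0.1879]
 [0.1848 0.1844 0.1836 0.1841 0.1839]
 [0.1816 0.1819 0.1813 0.1818 0.1824]
 [0.1795 0.179  0.1782 0.1781 0.18  ]
 [0.1775 0.1762 0.1764 0.1771 0.1779]
 [0.1749 0.1735 0.1738 0.1756 0.1746]]
[ 0.44607365 -0.21380565  0.06      ]
```

View pics/w4c.png

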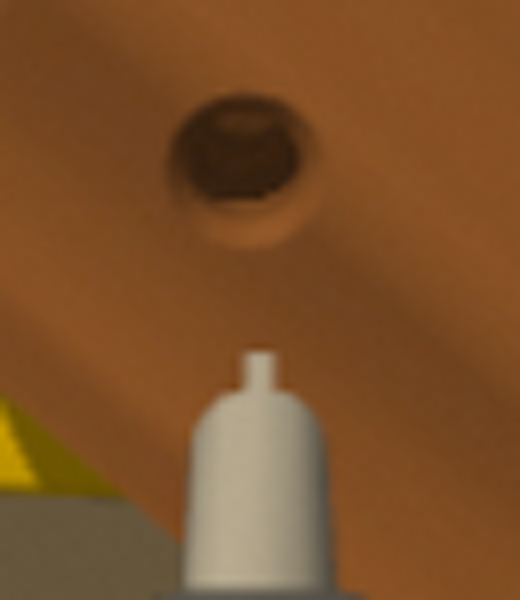

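```bash
python3 - <<'E'
from h import *
c=get_calibration('wrist')
pp,r=tool()
for x in (0,.002,.004,.006):
  for L in (.056,.058): print(x,L,proj(c,pp+r.apply([x,0,L])))
print(proj(c,pp+r.apply([0.004,0.001,.058])))
print(onplane(c,310.2,236,.06))
E
```

```text
0 0.056 (np.float64(312.44590269406245), np.float64(268.3704107311862))
0 0.058 (np.float64(312.45469971149265), np.float64(267.16955160382025))
0.002 0.056 (np.float64(312.4453745629354), np.float64(264.86394958194813))
0.002 0.058 (np.float64(312.45419896262575), np.float64(263.6918804852213))
0.004 0.056 (np.float64(312.4448436884315), np.float64(261.33927412320725))
0.004 0.058 (np.float64(312.4536956363237), np.float64(260.19630923236036))
0.006 0.056 (np.float64(312.4443100491197), np.float64(257.7962420640754))
0.006 0.058 (np.float64(312.4531897126356), np.float64(256.6826992863269))
(np.float64(314.29393205558085), np.float64(260.1973539864433))
[ 0.4455899 -0.2151837  0.06     ]
```

```bash
python3 - <<'E'
from h import *
pp,r=tool()
# shift in current axes of row-by-row: turn per row .0095 x10 ; compute shift final via linear in mean frame
W=np.array([.5751,.1112,.16])-pp
ym=get_obs()['ee_rot'][2]-.0475
print(R.from_euler('xyz',[np.pi,0,ym]).inv().apply(W))
E
```

```text
[ 0.35025186 -0.03755394  0.02263969]
```

Call:
arm_command(
  targets=[
    [0,0,0.0095,0.02,-0.0022,0,0.01],
    [0,0,0.0095,0.035,-0.0037,0.0027,0.01],
    [0,0,0.0095,0.035,-0.0037,0.0027,0.01],
    [0,0,0.0095,0.035,-0.0037,0.0027,0.01],
    [0,0,0.0095,0.035,-0.0037,0.0027,0.01],
    [0,0,0.0095,0.035,-0.0037,0.0027,0.01],
    [0,0,0.0095,0.035,-0.0037,0.0027,0.01],
    [0,0,0.0095,0.035,-0.0037,0.0027,0.01],
    [0,0,0.0095,0.035,-0.0037,0.0027,0.01],
    [0,0,0.0095,0.035,-0.0037,0.0027,0.01],
  ],
)

```text
clock: 8.1
tcp_pos: [0.5684, 0.0988, 0.1564]
ee_rot: [-3.14, 0.001, 1.043]
force: [0.7, -0.3, -0.3]
width: 0.0135
```

Call:
arm_command(
  targets=[
    [0,0,0,0.0155,-0.002,0.001,0.01],
    [0,0,0,0,0,0,0.01],
    [0,0,0,0,0,0,0.01],
    [0,0,0,0,0,0,0.01],
    [0,0,0,0,0,0,0.01],
  ],
)

```text
clock: 8.52
tcp_pos: [0.5746, 0.11, 0.157]
ee_rot: [-3.141, 0.001, 1.042]
force: [0.5, -0.2, -0.4]
width: 0.0136
```

```bash
python3 - <<'E'
from h import *
c=get_calibration('wrist');pp,r=tool();p,d=grab_frame('wrist'); cv2.imwrite('pics/w5.png',p); np.save('pics/w5.npy',d); np.save('pics/w5c.npy',c,allow_pickle=True)
print(pp,get_obs()['ee_rot'],get_obs()['force'])
print('tip',proj(c,pp+r.apply([.0049,0,.058])),'well',proj(c,[.5756,.112,.066]))
crop(p,270,190,350,290,7,'pics/w5c.png')
p,d=grab_frame('top');cv2.imwrite('pics/t5.png',p);crop(p,220,150,370,270,5,'pics/t5c.png')
p,d=grab_frame('scene');cv2.imwrite('pics/s5.png',p);crop(p,300,200,480,340,4,'pics/s5c.png')
E
```

```text
[0.57456522 0.11002489 0.15697282] [-3.14157989e+00  3.78107078e-04  1.04157670e+00] [-1.62446312  0.52336511 -0.29909609]
tip (np.float64(312.5195988536632), np.float64(258.6066119614909)) well (np.float64(312.51368582974413), np.float64(246.5811204996168))
```

View pics/w5.png

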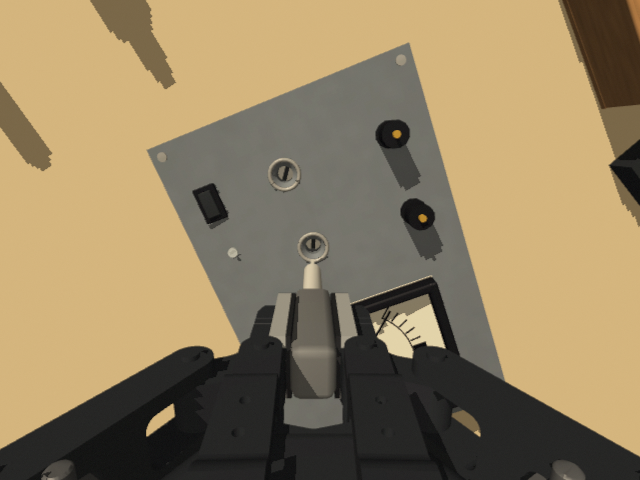

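View pics/w5c.png

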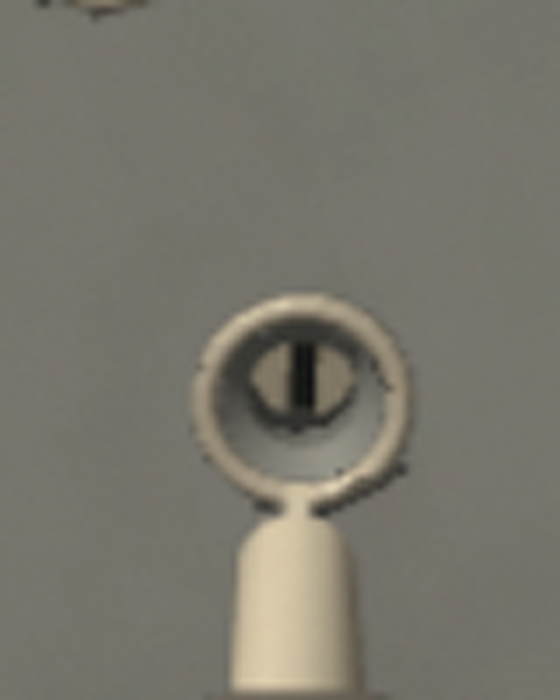

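View pics/t5c.png

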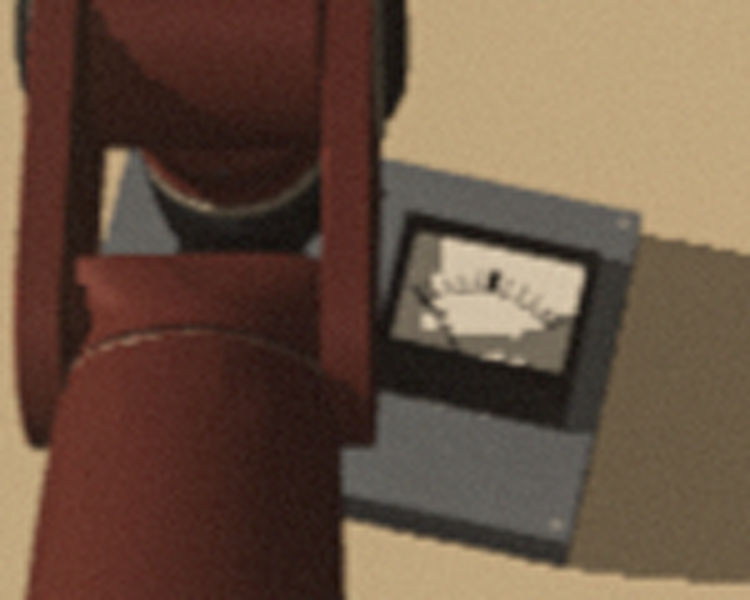

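View pics/s5c.png

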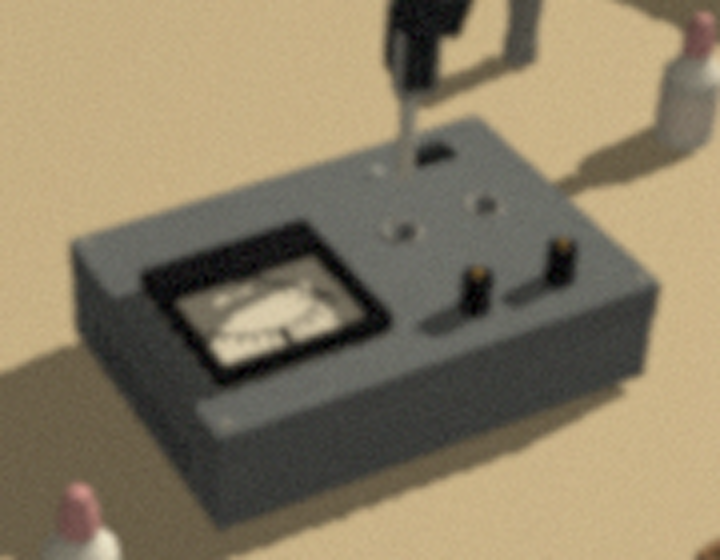

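```bash
python3 - <<'E'
from h import *
pp,r=tool(); s=r.inv().apply(np.array([.5757,.1120,pp[2]])-pp); print(s, s-np.array([.0007,-.0002,0]), pp, get_obs()['ee_rot'])
E
```

```text
[ 1.91833583e-03 -1.47844774e-04  1.02808416e-08] [1.21833583e-03 5.21552261e-05 1.02808416e-08] [0.57485938 0.11026933 0.15740495] [ 3.14126399e+00 -3.06893282e-05  1.04172063e+00]
```

Call:
arm_command(
  targets=[
    [0,0,0,0.0012,0.0002,0.008,0.01],
    [0,0,0,0,0,0.008,0.01],
    [0,0,0,0,0,0.007,0.01],
    [0,0,0,0,0,0.005,0.01],
    [0,0,0,0,0,0,0.01],
    [0,0,0,0,0,0,0.01],
    [0,0,0,0,0,0,0.01],
  ],
)

```text
clock: 9.25
tcp_pos: [0.5759, 0.1124, 0.1293]
ee_rot: [3.141, -0.0, 1.043]
force: [0.5, 0.1, -0.1]
width: 0.0135
```

```bash
python3 - <<'E'
from h import *
c=get_calibration('wrist');pp,r=tool();p,d=grab_frame('wrist'); cv2.imwrite('pics/w6.png',p)
print(pp,get_obs()['ee_rot'],get_obs()['force'])
print('tip',proj(c,pp+r.apply([.0047,0,.058])),'well',proj(c,[.5756,.112,.066]))
crop(p,273,220,353,300,8,'pics/w6c.png')
E
```

```text
[0.57590855 0.1123745  0.12927166] [ 3.14100770e+00 -3.70345534e-04  1.04339836e+00] [ 0.13544744 -0.5047235  -0.02398123]
tip (np.float64(312.53681708662583), np.float64(258.959937344736)) well (np.float64(312.400107782441), np.float64(264.91649763557365))
```

View pics/w6c.png

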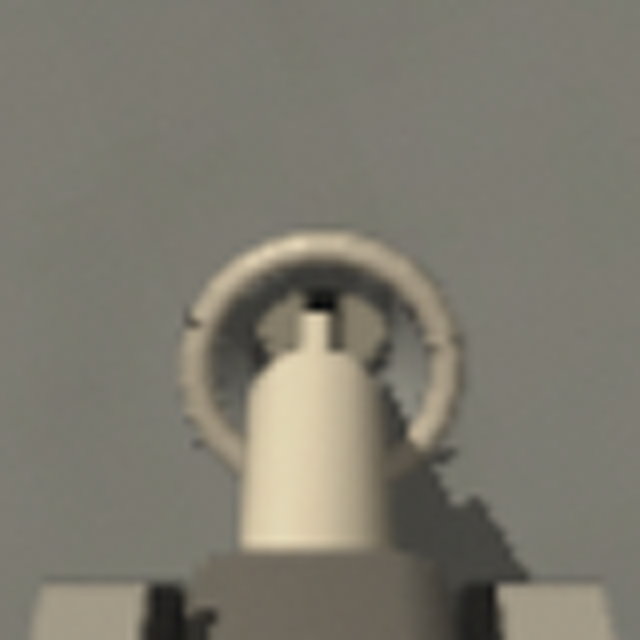

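```bash
python3 - <<'E'
from h import *
for i in range(3):
    c=get_calibration('wrist');pp,r=tool();p,d=grab_frame('wrist')
    print(pp.round(5), c['extrinsics'][:3,3].round(5), r.inv().apply(np.array([.5757,.1120,.066])-pp).round(5))
E
```

```text
[0.57607 0.11238 0.12959] [-0.4414   0.36466  0.38671] [-0.00054 -0.00017  0.06359]
[0.57611 0.11238 0.12969] [-0.44149  0.36471  0.38673] [-0.00057 -0.00021  0.06369]
[0.57614 0.11238 0.12977] [-0.44149  0.36472  0.38674] [-0.00059 -0.00024  0.06376]
```

Call:
arm_command(
  targets=[
    [0,0,0,-0.0013,0.0002,0,0.01],
    [0,0,0,0,0,0.002,0.01],
    [0,0,0,0,0,0.002,0.01],
    [0,0,0,0,0,0.002,0.01],
    [0,0,0,0,0,0.002,0.01],
    [0,0,0,0,0,0.002,0.01],
    [0,0,0,0,0,0.002,0.01],
    [0,0,0,0,0,0.002,0.01],
    [0,0,0,0,0,0,0.01],
    [0,0,0,0,0,0,0.01],
  ],
)

```text
clock: 10.28
tcp_pos: [0.5752, 0.1111, 0.115]
ee_rot: [-3.141, 0.0, 1.043]
force: [-0.0, 1.0, -0.5]
width: 0.0137
```

```bash
python3 - <<'E'
from h import *
c=get_calibration('wrist');pp,r=tool();p,d=grab_frame('wrist')
print(pp,get_obs()['ee_rot'],get_obs()['force'],get_obs()['wrist_torque'])
crop(p,273,220,353,300,8,'pics/w7c.png')
E
```

```text
[0.5752179  0.11109279 0.11502013] [-3.14149990e+00  7.10653451e-05  1.04337116e+00] [ 0.71619371  0.5289899  -0.69612691] [ 0.01952875  0.01578547 -0.05589889]
```

View pics/w7c.png

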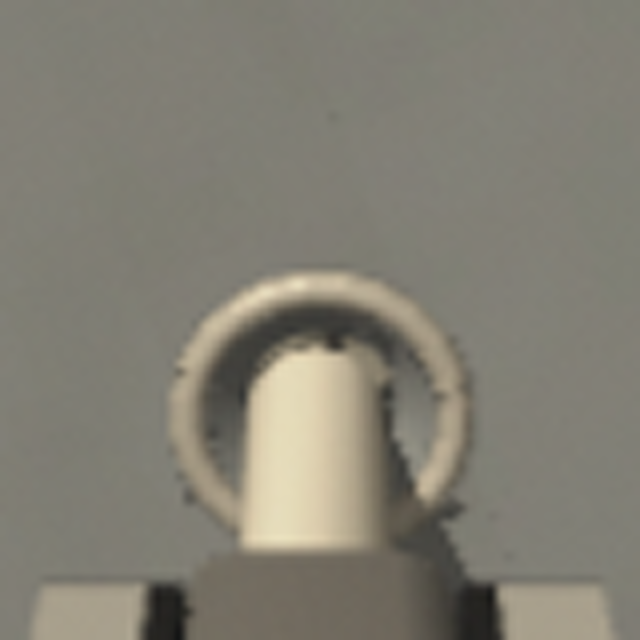

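Call:
arm_command(
  targets=[
    [0,0,0,0,0.0003,0.001,0.01],
    [0,0,0,0,0,0.001,0.01],
    [0,0,0,0,0,0.001,0.01],
    [0,0,0,0,0,0.001,0.01],
    [0,0,0,0,0,0,0.01],
  ],
)

```text
clock: 10.75
tcp_pos: [0.5754, 0.111, 0.1109]
ee_rot: [-3.141, 0.0, 1.043]
force: [-0.5, 0.3, 0.0]
width: 0.0133
```

```bash
python3 - <<'E'
from h import *
o=get_obs(); print(o['tcp_pos'],o['ee_rot'],o['force'],o['wrist_torque'])
E
```

```text
[0.57537049 0.11095828 0.11089295] [-3.14119759e+00  2.40144874e-04  1.04331704e+00] [-0.52834892  0.2908465   0.02860746] [-0.03846187  0.02953395 -0.04504863]
```

Call:
arm_command(
  targets=[
    [0,0,0,0,0,0.0007,0.01],
    [0,0,0,0,0,0.0007,0.01],
    [0,0,0,0,0,0,0.01],
  ],
)

```text
clock: 11.0
tcp_pos: [0.5756, 0.1109, 0.1098]
ee_rot: [3.142, -0.0, 1.043]
force: [0.1, 0.8, -0.3]
width: 0.0136
```

Call:
arm_command(
  targets=[
    [0,0,0,0,0,0.0006,0.01],
    [0,0,0,0,0,0,0.01],
  ],
)

```text
clock: 11.17
tcp_pos: [0.5757, 0.111, 0.1097]
ee_rot: [3.141, -0.0, 1.043]
force: [-1.0, 0.2, 1.9]
width: 0.0136
```

Call:
arm_command(
  targets=[
    [0,0,0,0,0,0,0.01],
    [0,0,0,0,0,0,0.01],
  ],
)

```text
clock: 11.33
tcp_pos: [0.5757, 0.111, 0.1096]
ee_rot: [3.141, -0.0, 1.043]
force: [-1.6, -0.4, 2.5]
width: 0.0138
```

```bash
python3 - <<'E'
from h import *
for i in range(2):
    c=get_calibration('wrist');pp,r=tool();p,d=grab_frame('wrist')
    o=get_obs();print(pp,o['force'],o['wrist_torque'])
cv2.imwrite('pics/w8.png',p);crop(p,273,220,353,300,8,'pics/w8c.png')
E
```

```text
[0.57574185 0.11096588 0.10963145] [-0.79840182  0.04028534  3.27301507] [-0.00346011  0.22776482 -0.03950782]
[0.57573459 0.11095726 0.10960577] [-0.64282607  0.60169012  3.58881274] [0.01085121 0.22260192 0.00379705]
```

View pics/w8.png

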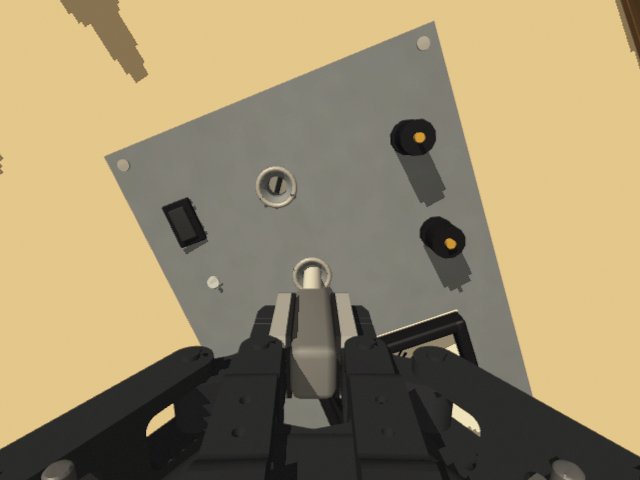

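Call:
arm_command(
  targets=[
    [0,0,0.05,0,0,0,0.01],
    [0,0,0.05,0,-0.0001,0,0.01],
    [0,0,0.05,0,0,0,0.01],
    [0,0,0.05,0,-0.0001,0,0.01],
    [0,0,0.05,0,0,0,0.01],
    [0,0,0.05,0,-0.0001,0,0.01],
    [0,0,0.05,0,0,0,0.01],
    [0,0,0.05,0,-0.0001,0,0.01],
    [0,0,0,0,0,0,0.01],
    [0,0,0,0,0,0,0.01],
  ],
)

```text
clock: 12.27
tcp_pos: [0.5756, 0.1112, 0.1096]
ee_rot: [3.141, -0.001, 0.645]
force: [-0.2, 1.2, 3.9]
width: 0.0137
```

```bash
python3 - <<'E'
from h import *
p,d=grab_frame('top');cv2.imwrite('pics/t9.png',p);crop(p,290,185,350,235,12,'pics/t9c.png')
o=get_obs();print(o['tcp_pos'],o['ee_rot'],o['force'],o['wrist_torque'],o['q'])
E
```

```text
[0.5755695  0.11125606 0.10955992] [ 3.14115891e+00 -6.89997459e-04  6.44509380e-01] [-0.2295856  -0.0549206   3.58430196] [0.01167969 0.09683834 0.02840881] [6.40216415e-02 6.63079919e-02 1.80943620e+00 1.64834312e-05
 1.26503361e+00 9.90303782e-01]
```

View pics/t9c.png

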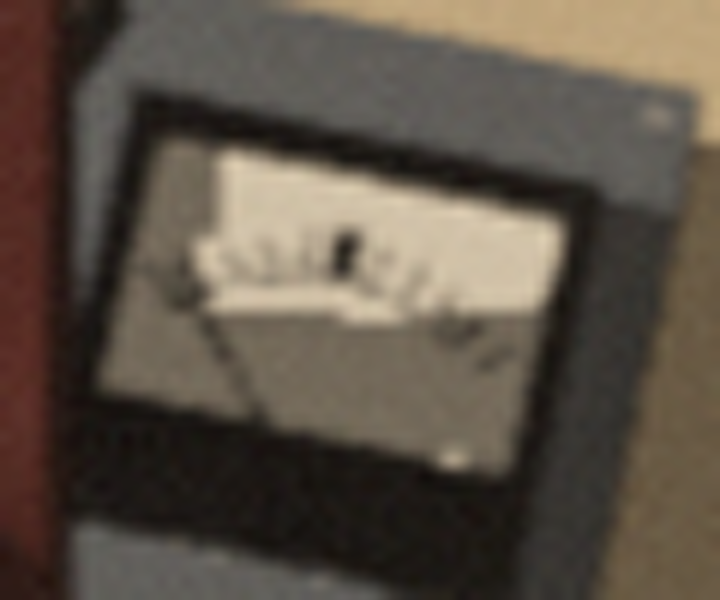

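Call:
arm_command(
  targets=[
    [0,0,0.05,0,0,0,0.01],
    [0,0,0.05,0,-0.0001,0,0.01],
    [0,0,0.05,0,0,0,0.01],
    [0,0,0.05,0,-0.0001,0,0.01],
    [0,0,0.05,0,0,0,0.01],
    [0,0,0.05,0,-0.0001,0,0.01],
    [0,0,0.05,0,0,0,0.01],
    [0,0,0.05,0,-0.0001,0,0.01],
    [0,0,0.05,0,0,0,0.01],
    [0,0,0.05,0,-0.0001,0,0.01],
  ],
)

```text
clock: 13.15
tcp_pos: [0.5754, 0.1114, 0.1096]
ee_rot: [3.141, -0.001, 0.142]
force: [-0.7, -0.8, 3.7]
width: 0.0137
```

Call:
arm_command(
  targets=[
    [0,0,0.05,0,0,0,0.01],
    [0,0,0.05,0,-0.0001,0,0.01],
    [0,0,0.05,0,0,0,0.01],
    [0,0,0.05,0,-0.0001,0,0.01],
    [0,0,0.05,0,0,0,0.01],
    [0,0,0.05,0,-0.0001,0,0.01],
    [0,0,0.05,0,0,0,0.01],
    [0,0,0.05,0,-0.0001,0,0.01],
    [0,0,0,0,0,0,0.01],
    [0,0,0,0,0,0,0.01],
  ],
)

```text
clock: 13.98
tcp_pos: [0.5753, 0.1117, 0.1095]
ee_rot: [3.141, -0.001, -0.255]
force: [-0.3, -2.1, 4.3]
width: 0.0136
```

```bash
python3 - <<'E'
from h import *
p,d=grab_frame('top');cv2.imwrite('pics/t10.png',p);crop(p,290,185,350,235,12,'pics/t10c.png')
c=get_calibration('wrist');np.save('pics/w10c.npy',c,allow_pickle=True)
p,d=grab_frame('wrist');cv2.imwrite('pics/w10.png',p)
o=get_obs();print(o['tcp_pos'],o['ee_rot'],o['force'],o['wrist_torque'],o['q'])
E
```

```text
[0.57528293 0.1117156  0.10951614] [ 3.14097264e+00 -5.93156361e-04 -2.55413460e-01] [-0.96875923 -2.49607376  4.19443078] [-0.50759409  0.20536553  0.01904147] [ 6.52224741e-02  6.62612066e-02  1.80956456e+00 -8.12978459e-04
  1.26539947e+00  1.89167674e+00]
```

View pics/t10c.png

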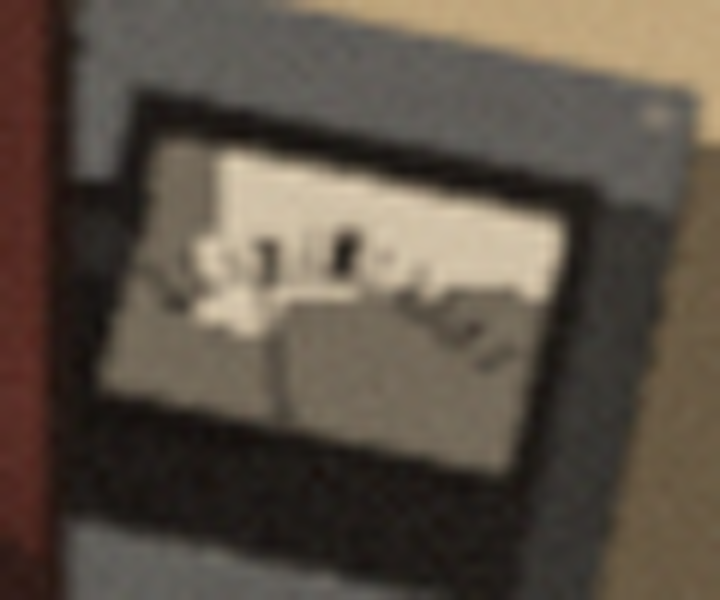

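View pics/w10.png

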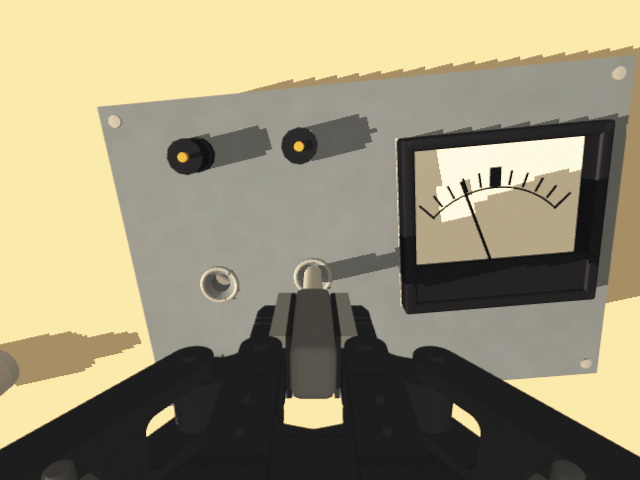

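```bash
cat > nd.py <<'E'
from h import *
def line(c,a,b,h=.068): return onplane(c,*a,h)[:2],onplane(c,*b,h)[:2]
c1=np.load('pics/w1c.npy',allow_pickle=True).item(); c2=np.load('pics/w10c.npy',allow_pickle=True).item()
a0,a1=line(c1,(162,173),(218,213)); b0,b1=line(c2,(490,258),(463,180))
d1=a1-a0; d2=b1-b0
t=np.linalg.solve(np.stack([d1,-d2],1),b0-a0); piv=a0+d1*t[0]
bd2=onplane(c2,496,176.5,.068)[:2]; bd1=onplane(c1,163,239,.068)[:2]
an=lambda v:np.arctan2(v[1],v[0])
print('piv',piv,'bands',bd1,bd2,'band ang',an(bd1-piv),an(bd2-piv),'needle',an(d1),an(d2),np.linalg.norm(bd2-piv),np.linalg.norm(a1-piv))
E
python3 nd.py
python3 - <<'E'
import cv2
p=cv2.imread('pics/w10.png');cv2.imwrite('pics/w10c.png',cv2.resize(p[120:280,390:610],None,fx=3.5,fy=3.5,interpolation=cv2.INTER_CUBIC))
E
```

```text
piv [0.5589382  0.02284599] bands [0.60315312 0.01623747] [0.60271161 0.01557323] band ang -0.14836524259019507 -0.16464164777496948 needle 0.6420750930425255 0.17158958999698617 0.04437346553098097 0.04819253846508652
```

View pics/w10c.png

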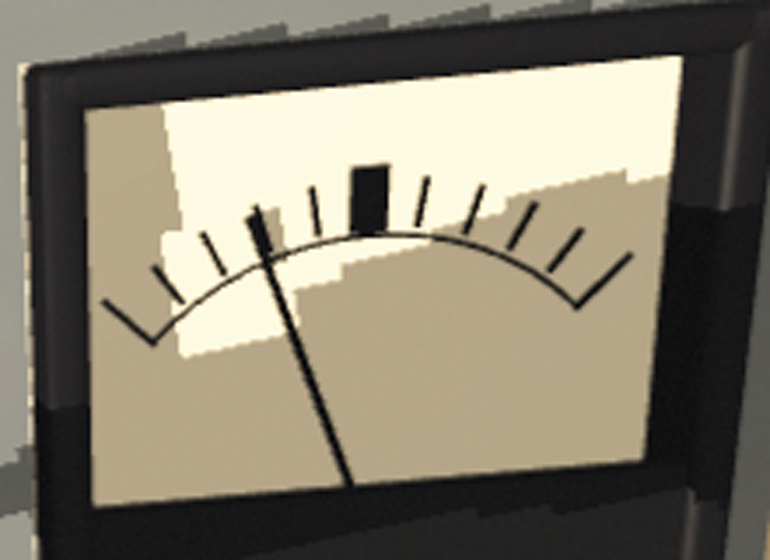

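Call:
arm_command(
  targets=[
    [0,0,0.05,0,0,0,0.01],
    [0,0,0.05,0,-0.0001,0,0.01],
    [0,0,0.05,0,0,0,0.01],
    [0,0,0.05,0,-0.0001,0,0.01],
    [0,0,0.05,0,0,0,0.01],
    [0,0,0.05,0,-0.0001,0,0.01],
    [0,0,0.05,0,0,0,0.01],
    [0,0,0.05,0,-0.0001,0,0.01],
    [0,0,0.05,0,0,0,0.01],
    [0,0,0.05,0,-0.0001,0,0.01],
  ],
)

```text
clock: 14.92
tcp_pos: [0.5753, 0.112, 0.1095]
ee_rot: [3.141, -0.001, -0.758]
force: [-2.9, -2.8, 5.4]
width: 0.0136
```

Call:
arm_command(
  targets=[
    [0,0,0.05,0,0,0,0.01],
    [0,0,0.05,0,-0.0001,0,0.01],
    [0,0,0.05,0,0,0,0.01],
    [0,0,0.05,0,0,0,0.01],
    [0,0,0.04,0,0,0,0.01],
    [0,0,0.03,0,0,0,0.01],
    [0,0,0,0,0,0,0.01],
    [0,0,0,0,0,0,0.01],
  ],
)

```text
clock: 15.58
tcp_pos: [0.5753, 0.1121, 0.1095]
ee_rot: [3.141, -0.001, -1.026]
force: [-2.0, -2.7, 5.7]
width: 0.014
```

```bash
python3 - <<'E'
from h import *
c=get_calibration('wrist');np.save('pics/w11c.npy',c,allow_pickle=True)
p,d=grab_frame('wrist');cv2.imwrite('pics/w11.png',p)
o=get_obs();print(o['tcp_pos'],o['ee_rot'],o['force'],o['wrist_torque'],o['q'])
u,v=map(int,proj(c,[.59,.019,.068])); print(u,v)
x0=max(0,min(u-90,460)); y0=max(0,v-75); print(x0,y0)
crop(p,x0,y0,x0+180,y0+150,4,'pics/w11c.png')
E
```

```text
[0.57534207 0.11213936 0.10948521] [ 3.14074295e+00 -7.17985479e-04 -1.02555012e+00] [-0.69451157 -1.1290763   4.9473576 ] [-0.58161116  0.40490267  0.03820581] [ 6.60649496e-02  6.71380753e-02  1.80869869e+00 -1.07853275e-03
  1.26617903e+00  2.66273541e+00]
393 93
303 18
```

View pics/w11c.png

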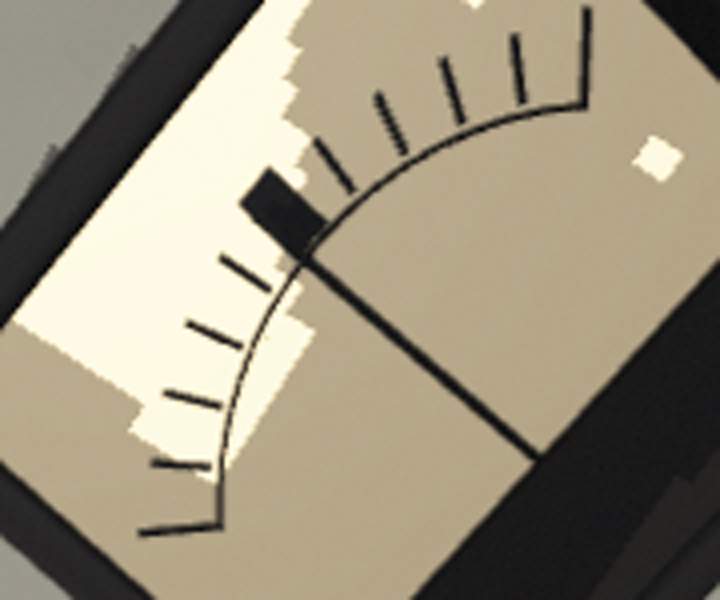

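Call:
arm_command(
  targets=[
    [0,0,0.04,0,0,0,0.01],
    [0,0,0.04,0,0,0,0.01],
    [0,0,0.02,0,0,0,0.01],
    [0,0,0,0,0,0,0.01],
    [0,0,0,0,0,0,0.01],
    [0,0,0,0,0,0,0.01],
  ],
)

```text
clock: 16.13
tcp_pos: [0.5753, 0.1122, 0.1095]
ee_rot: [3.141, -0.001, -1.126]
force: [-0.5, -1.8, 5.3]
width: 0.0137
```

```bash
python3 - <<'E'
from h import *
c=get_calibration('wrist');np.save('pics/w12c.npy',c,allow_pickle=True)
p,d=grab_frame('wrist');cv2.imwrite('pics/w12.png',p)
o=get_obs();print(o['tcp_pos'],o['ee_rot'],o['force'])
crop(p,313,38,433,138,6,'pics/w12c.png')
E
```

```text
[0.5753658  0.11214092 0.10951573] [ 3.14090668e+00 -7.52557788e-04 -1.12556567e+00] [-1.81700018 -2.8464258   5.38893182]
```

View pics/w12c.png

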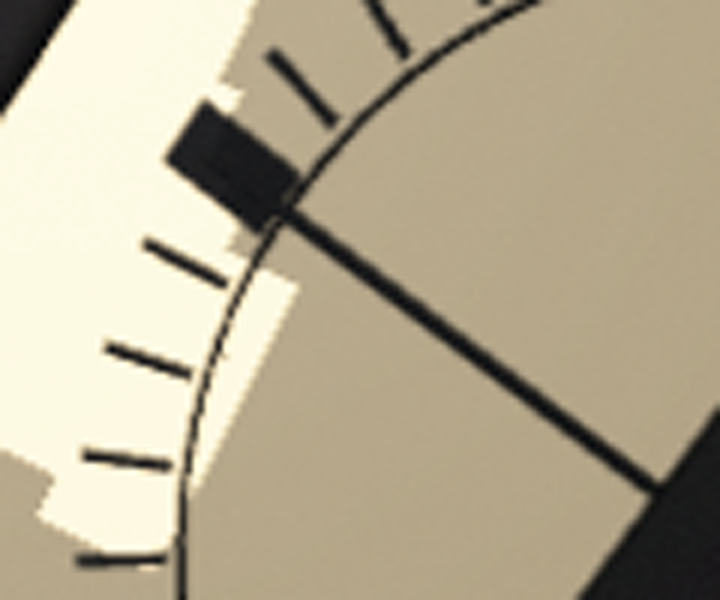

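Call:
arm_command(
  targets=[
    [0,0,-0.03,0,0,0,0.01],
    [0,0,-0.03,0,0,0,0.01],
    [0,0,0,0,0,-0.002,0.01],
    [0,0,0,0,0,-0.003,0.01],
    [0,0,0,0,0,-0.005,0.01],
    [0,0,0,0,0,-0.008,0.01],
    [0,0,0,0,0,-0.012,0.01],
    [0,0,0,0,0,-0.015,0.01],
    [0,0,0,0,0,0,0.01],
    [0,0,0,0,0,0,0.01],
  ],
)

```text
clock: 17.02
tcp_pos: [0.5765, 0.1128, 0.1563]
ee_rot: [-3.138, -0.001, -1.067]
force: [-0.1, -0.5, -0.5]
width: 0.0134
```

```bash
python3 - <<'E'
from h import *
c=get_calibration('wrist')
p,d=grab_frame('wrist');cv2.imwrite('pics/w13.png',p)
o=get_obs();print(o['tcp_pos'],o['ee_rot'],o['force'],o['q'])
pp,r=tool(); print('tip',proj(c,pp+r.apply([.0049,0,.058])))
p2,d=grab_frame('top');a=cv2.resize(p2[185:235,290:350],None,fx=6,fy=6,interpolation=cv2.INTER_CUBIC)
b=cv2.resize(p[200:300,270:350],None,fx=3,fy=3,interpolation=cv2.INTER_CUBIC)
cv2.imwrite('pics/t13c.png',np.hstack([a,b]))
E
```

```text
[0.57572664 0.11271158 0.15493142] [-3.14029838e+00 -4.09642979e-04 -1.06667141e+00] [-1.2648417   0.18861531 -0.29598718] [6.64230390e-02 2.01595620e-02 1.77654735e+00 1.82248826e-04
 1.34353986e+00 2.70384957e+00]
tip (np.float64(314.69622176946064), np.float64(258.45736692342444))
```

View pics/w13.png

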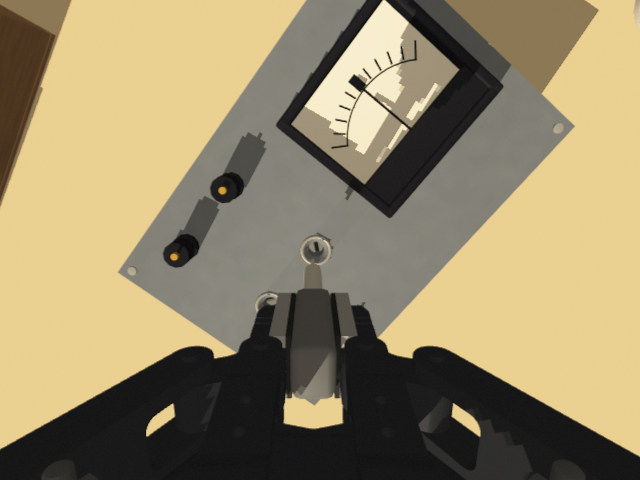

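View pics/t13c.png

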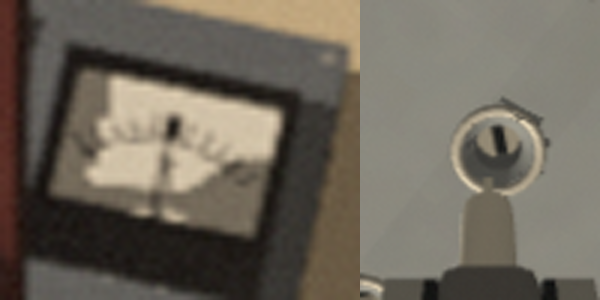

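Call:
arm_command(
  targets=[
    [0,0,-0.11,0,0,-0.003,0.01],
    [0,0,-0.11,0,0,-0.003,0.01],
    [0,0,-0.11,0,0,-0.003,0.01],
    [0,0,-0.11,0,0,-0.003,0.01],
    [0,0,-0.11,0,0,-0.003,0.01],
    [0,0,-0.11,0,0,-0.003,0.01],
    [0,0,-0.11,0,0,-0.003,0.01],
    [0,0,-0.11,0,0,-0.003,0.01],
    [0,0,-0.11,0,0,-0.003,0.01],
    [0,0,-0.11,0,0,-0.003,0.01],
  ],
)

```text
clock: 17.95
tcp_pos: [0.5747, 0.1125, 0.183]
ee_rot: [-3.142, 0.002, 0.039]
force: [-0.0, -0.0, -0.4]
width: 0.0134
```

Call:
arm_command(
  targets=[
    [0,0,-0.11,0,0,0,0.01],
    [0,0,-0.11,0,0,0,0.01],
    [0,0,-0.11,0,0,0,0.01],
    [0,0,-0.11,0,0,0,0.01],
    [0,0,-0.11,0,0,0,0.01],
    [0,0,-0.11,0,0,0,0.01],
    [0,0,-0.11,0,0,0,0.01],
    [0,0,-0.11,0,0,0,0.01],
    [0,0,-0.11,0,0,0,0.01],
    [0,0,-0.11,0,0,0,0.01],
  ],
)

```text
clock: 18.78
tcp_pos: [0.5747, 0.1125, 0.1828]
ee_rot: [-3.14, 0.001, 1.139]
force: [0.4, -0.0, -0.1]
width: 0.014
```

Call:
arm_command(
  targets=[
    [0,0,0,0,0,0,0.01],
  ],
)

```text
clock: 18.87
tcp_pos: [0.5747, 0.1125, 0.1829]
ee_rot: [-3.14, 0.001, 1.135]
force: [0.4, -0.1, -0.5]
width: 0.0136
```

```bash
python3 - <<'E'
from h import *
print(tool()[0],get_obs()['ee_rot'],delta([.4469,-.2168,.184],1.138))
E
```

```text
[0.57472446 0.11254676 0.18288863] [-3.13965356e+00  9.07858975e-04  1.13497431e+00] (array([-0.3525,  0.0232, -0.0008]), array([-0.0019,  0.0009, -0.003 ]))
```

Call:
arm_command(
  targets=[
    [0,0,0,-0.02,0.0013,0,0.01],
    [0,0,0,-0.035,0.0023,0,0.01],
    [0,0,0,-0.035,0.0023,0,0.01],
    [0,0,0,-0.035,0.0023,0,0.01],
    [0,0,0,-0.035,0.0023,0,0.01],
    [0,0,0,-0.035,0.0023,0,0.01],
    [0,0,0,-0.035,0.0023,0,0.01],
    [0,0,0,-0.035,0.0023,0,0.01],
    [0,0,0,-0.035,0.0023,0,0.01],
    [0,0,0,-0.035,0.0023,0,0.01],
  ],
)

```text
clock: 19.7
tcp_pos: [0.4522, -0.2014, 0.1836]
ee_rot: [-3.141, -0.0, 1.13]
force: [-0.5, -0.2, -0.7]
width: 0.0135
```

Call:
arm_command(
  targets=[
    [0,0,0,-0.0175,0.0012,0,0.01],
    [0,0,0,0,0,0,0.01],
    [0,0,0,0,0,0,0.01],
    [0,0,0,0,0,0,0.01],
    [0,0,0,0,0,0,0.01],
    [0,0,0,0,0,0,0.01],
  ],
)

```text
clock: 20.2
tcp_pos: [0.4474, -0.2155, 0.184]
ee_rot: [-3.141, -0.0, 1.135]
force: [0.4, 0.5, 0.4]
width: 0.0137
```

```bash
python3 - <<'E'
from h import *
c=get_calibration('wrist');pp,r=tool();p,d=grab_frame('wrist');cv2.imwrite('pics/w14.png',p)
print(pp,get_obs()['ee_rot'],delta([.4471,-.2172,pp[2]],1.138))
crop(p,280,215,345,290,8,'pics/w14c.png')
print('tip',proj(c,pp+r.apply([.0049,0,.058])),'hole',proj(c,[.4456,-.2152,.06]), proj(c,[.4464,-.2166,.06]))
E
```

```text
[ 0.4474199  -0.21552326  0.18400957] [-3.14137256e+00 -1.33811141e-04  1.13459328e+00] (array([-0.0016,  0.0004,  0.0001]), array([-0.0002, -0.0001, -0.0034]))
tip (np.float64(312.5153801800176), np.float64(258.61888052143246)) hole (np.float64(310.266241743937), np.float64(237.62990139427728)) (np.float64(312.1211315284859), np.float64(238.89887376055393))
```

View pics/w14c.png

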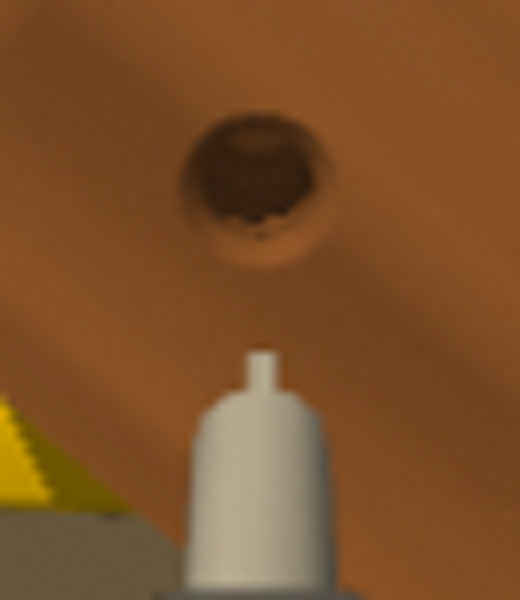

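Call:
arm_command(
  targets=[
    [0,0,0,-0.0017,-0.0003,0.008,0.01],
    [0,0,0,0,0,0.012,0.01],
    [0,0,0,0,0,0.012,0.01],
    [0,0,0,0,0,0.012,0.01],
    [0,0,0,0,0,0.01,0.01],
    [0,0,0,0,0,0.005,0.01],
    [0,0,0,0,0,0,0.01],
    [0,0,0,0,0,0,0.01],
    [0,0,0,0,0,0,0.01],
  ],
)

```text
clock: 21.0
tcp_pos: [0.4465, -0.2183, 0.1258]
ee_rot: [3.141, 0.0, 1.133]
force: [0.6, -0.1, -0.1]
width: 0.0137
```

```bash
python3 - <<'E'
from h import *
c=get_calibration('wrist');pp,r=tool();p,d=grab_frame('wrist');cv2.imwrite('pics/w15.png',p)
print(pp,get_obs()['ee_rot'],get_obs()['force'],delta([.4471,-.2172,pp[2]],1.138))
crop(p,275,220,350,295,8,'pics/w15c.png')
print('tip',proj(c,pp+r.apply([.0049,0,.058])),'hole',proj(c,[.4463,-.2160,.06]), proj(c,[.4464,-.2166,.06]))
E
```

```text
[ 0.44647773 -0.21826597  0.12581003] [3.14012590e+00 2.70796319e-04 1.13323472e+00] [-0.5452321  -0.48047765  0.14764772] (array([ 0.0013, -0.    ,  0.0002]), array([ 0.0015,  0.0003, -0.0048]))
tip (np.float64(312.4925653682117), np.float64(258.5712546599498)) hole (np.float64(310.4140197781395), np.float64(259.28904828265195)) (np.float64(311.02634724802004), np.float64(260.1350691171009))
```

View pics/w15c.png

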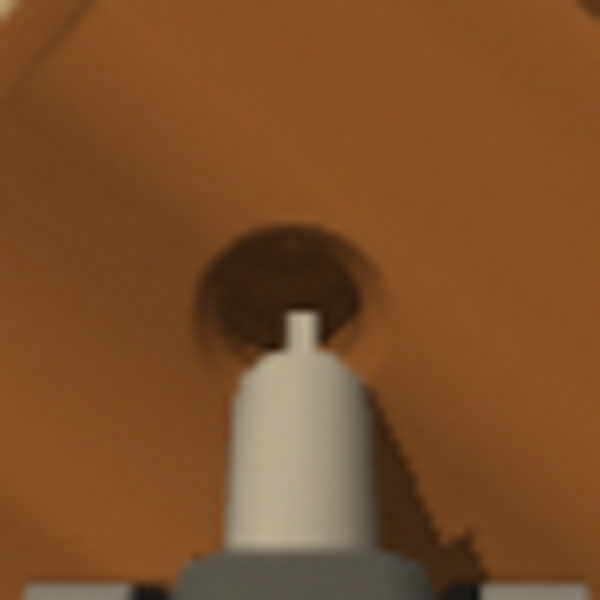

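Call:
arm_command(
  targets=[
    [0,0,0,0.0011,-0.0008,0,0.01],
    [0,0,0,0,0,0.002,0.01],
    [0,0,0,0,0,0.002,0.01],
    [0,0,0,0,0,0,0.01],
    [0,0,0,0,0,0,0.01],
  ],
)

```text
clock: 21.47
tcp_pos: [0.4457, -0.2165, 0.121]
ee_rot: [-3.141, -0.0, 1.133]
force: [0.7, 0.3, -0.1]
width: 0.0134
```

```bash
python3 - <<'E'
from h import *
c=get_calibration('wrist');pp,r=tool();p,d=grab_frame('wrist');cv2.imwrite('pics/w16.png',p)
print(pp,get_obs()['ee_rot'],get_obs()['force'])
crop(p,275,220,350,295,8,'pics/w16c.png')
print('hole',r.inv().apply(np.array([.4463,-.2160,.06])-pp))
E
```

```text
[ 0.44569774 -0.21654898  0.121016  ] [-3.14140114e+00 -9.43306743e-06  1.13332945e+00] [-0.30306685 -0.52243274 -0.01586671]
hole [0.0007514  0.00033362 0.0610159 ]
```

View pics/w16c.png

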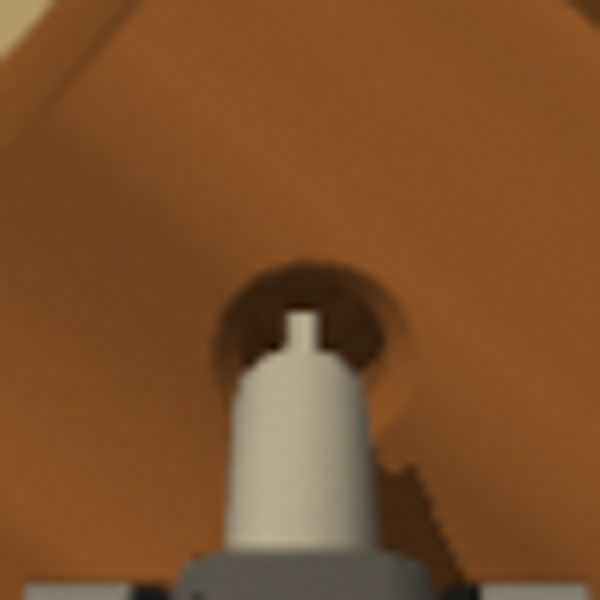

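Call:
arm_command(
  targets=[
    [0,0,0,0,0.0004,0.001,0.01],
    [0,0,0,0,0,0.002,0.01],
    [0,0,0,0,0,0.002,0.01],
    [0,0,0,0,0,0.002,0.01],
    [0,0,0,0,0,0.002,0.01],
    [0,0,0,0,0,0.002,0.01],
    [0,0,0,0,0,0,0.01],
    [0,0,0,0,0,0,0.01],
  ],
)

```text
clock: 22.18
tcp_pos: [0.4461, -0.2167, 0.11]
ee_rot: [-3.141, -0.0, 1.133]
force: [0.1, -0.3, -0.3]
width: 0.0135
```

```bash
python3 - <<'E'
from h import *
c=get_calibration('wrist');pp,r=tool();p,d=grab_frame('wrist');cv2.imwrite('pics/w17.png',p)
print(pp,get_obs()['ee_rot'],get_obs()['force'],get_obs()['wrist_torque'])
crop(p,275,220,350,295,8,'pics/w17c.png')
print('hole',r.inv().apply(np.array([.4463,-.2160,.06])-pp))
E
```

```text
[ 0.44605996 -0.21673291  0.10997784] [-3.14152144e+00 -2.98303792e-05  1.13332347e+00] [ 0.12704729 -0.66554177  0.74242096] [ 0.04628532 -0.04674808 -0.04281806]
hole [ 7.60975433e-04 -7.27090753e-05  4.99779490e-02]
```

View pics/w17c.png

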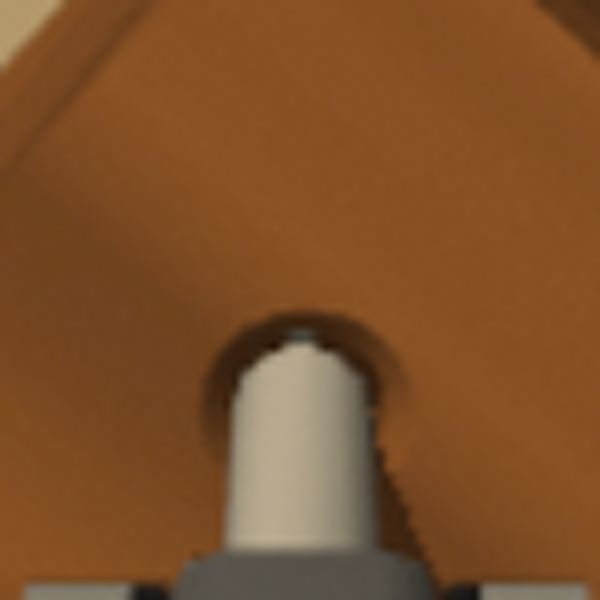

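In the hole and centred, with no contact force. Continuing down: 24 mm to go to the bottom.

Call:
arm_command(
  targets=[
    [0,0,0,0,0,0.002,0.01],
    [0,0,0,0,0,0.003,0.01],
    [0,0,0,0,0,0.003,0.01],
    [0,0,0,0,0,0.003,0.01],
    [0,0,0,0,0,0.003,0.01],
    [0,0,0,0,0,0.003,0.01],
    [0,0,0,0,0,0.002,0.01],
    [0,0,0,0,0,0.002,0.01],
    [0,0,0,0,0,0,0.01],
    [0,0,0,0,0,0,0.01],
  ],
)

```text
clock: 23.07
tcp_pos: [0.4461, -0.2168, 0.0891]
ee_rot: [-3.141, -0.0, 1.133]
force: [-0.3, -0.7, 0.5]
width: 0.0134
```

Call:
arm_command(
  targets=[
    [0,0,0,0,0,0.001,0.01],
    [0,0,0,0,0,0.001,0.01],
    [0,0,0,0,0,0,0.01],
  ],
)

```text
clock: 23.32
tcp_pos: [0.4461, -0.2168, 0.0871]
ee_rot: [-3.142, -0.0, 1.133]
force: [0.3, 0.1, -0.4]
width: 0.0136
```

Call:
arm_command(
  targets=[
    [0,0,0,0,0,0.001,0.01],
    [0,0,0,0,0,0.001,0.01],
    [0,0,0,0,0,0,0.01],
  ],
)

```text
clock: 23.57
tcp_pos: [0.4461, -0.2167, 0.085]
ee_rot: [-3.141, -0.0, 1.133]
force: [-1.2, -0.4, -0.1]
width: 0.0137
```

Call:
arm_command(
  targets=[
    [0,0,0,0,0,0.0006,0.01],
    [0,0,0,0,0,0,0.01],
  ],
)

```text
clock: 23.73
tcp_pos: [0.4461, -0.2168, 0.0845]
ee_rot: [-3.141, -0.0, 1.133]
force: [-0.0, -0.2, -0.4]
width: 0.0135
```

Call:
arm_command(
  targets=[
    [0,0,0,0,0,0.0005,0.01],
    [0,0,0,0,0,0,0.01],
  ],
)

```text
clock: 23.9
tcp_pos: [0.4463, -0.2168, 0.0842]
ee_rot: [3.141, -0.0, 1.133]
force: [0.0, -0.6, -0.3]
width: 0.0133
```

Call:
arm_command(
  targets=[
    [0,0,0,0,0,0.0005,0.01],
    [0,0,0,0,0,0,0.01],
  ],
)

```text
clock: 24.07
tcp_pos: [0.4463, -0.2169, 0.0841]
ee_rot: [3.141, 0.0, 1.133]
force: [-0.3, 0.9, 3.5]
width: 0.0135
```

Call:
arm_command(
  targets=[
    [0,0,0,0,0,0.0004,0.01],
    [0,0,0,0,0,0,0.01],
  ],
)

```text
clock: 24.23
tcp_pos: [0.4464, -0.217, 0.0839]
ee_rot: [3.141, 0.0, 1.133]
force: [-2.8, 1.0, 4.9]
width: 0.0134
```

Call:
arm_command(
  targets=[
    [0,0,0,0,0,0,0.02],
    [0,0,0,0,0,0,0.03],
    [0,0,0,0,0,0,0.04],
    [0,0,0,0,0,0,0.04],
    [0,0,0,0,0,0,0.04],
    [0,0,0,0,0,0,0.04],
  ],
)

```text
clock: 24.73
tcp_pos: [0.4461, -0.2168, 0.083]
ee_rot: [-3.141, -0.0, 1.133]
force: [0.7, 0.4, -0.3]
width: 0.0404
```

Call:
arm_command(
  targets=[
    [0,0,0,0,0,-0.008,0.04],
    [0,0,0,0,0,-0.014,0.04],
    [0,0,0,0,0,-0.014,0.04],
    [0,0,0,0,0,-0.014,0.04],
    [0,0,0,0,0,-0.014,0.04],
    [0,0,0,0,0,-0.014,0.04],
    [0,0,0,0,0,-0.02,0.04],
    [0,0,0,0,0,-0.02,0.04],
    [0,0,0,0,0,0,0.04],
    [0,0,0,0,0,0,0.04],
  ],
)

```text
clock: 25.57
tcp_pos: [0.447, -0.2173, 0.203]
ee_rot: [3.138, 0.001, 1.133]
force: [0.8, 1.0, -0.4]
width: 0.0402
```

```bash
sed -i 's/>.118/>.105/' m3.py; python3 m3.py w18; python3 - <<'E'
from h import *
p,d=grab_frame('top'); cv2.imwrite('pics/t18.png',p); p,d=grab_frame('scene'); cv2.imwrite('pics/s18.png',p); print(get_obs()['clock'],get_obs()['force'])
E
```

```text
[ 0.447  -0.2173  0.203 ] [3.1380e+00 6.0000e-04 1.1333e+00]
826 z 0.12660976140613744 mean [ 0.44497854 -0.21253517  0.12415798]
((444.4096374511719, -214.39126586914062), (17.622739791870117, 14.63292407989502), 64.74994659423828)
25.7167 [-0.74899853 -0.06814567 -0.05768346]
```

View pics/w18.png

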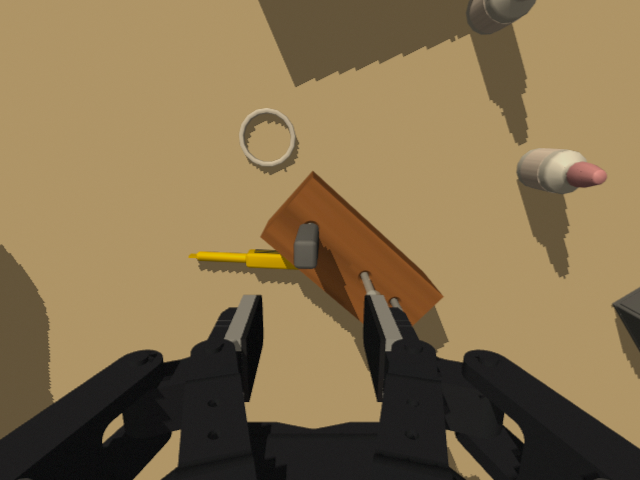

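View pics/t18.png

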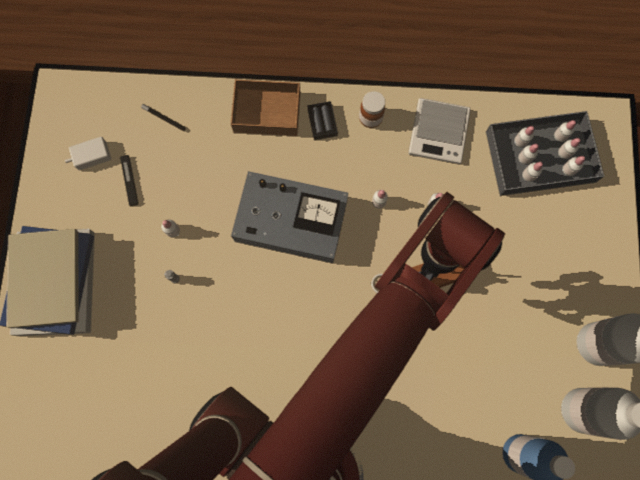

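View pics/s18.png

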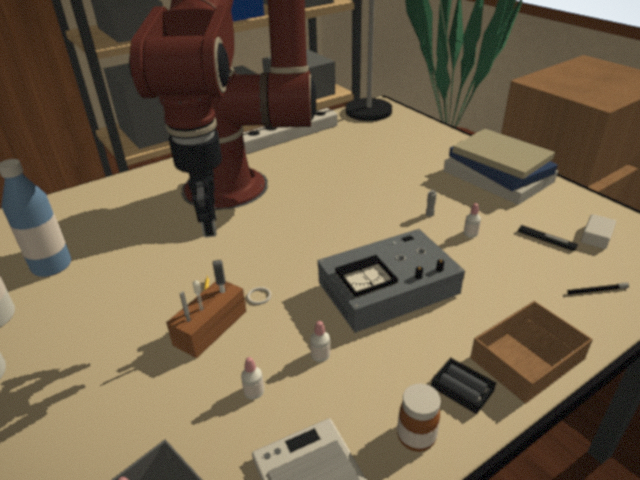

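```bash
python3 - <<'E'
from h import *
for n in ('w2','w3','w18'):
    p=cv2.imread(f'pics/{n}.png').astype(int); d=np.load(f'pics/{n}.npy')
    c=np.load(f'pics/{n}c.npy',allow_pickle=True).item() 
    f,cx,cy=K(c);E=c['extrinsics']
    m=(p[...,2]>110)&(p[...,1]>80)&(p[...,0]<40)&(d>0)
    vv,uu=np.nonzero(m); z=d[m]
    W=(np.stack([(uu-cx)/f*z,(vv-cy)/f*z,z],-1)-E[:3,3])@E[:3,:3]
    i=np.argsort(W[:,0]); print(n,m.sum(),W[i[10]].round(3),W[i[len(i)//2]].round(3),W[i[-10]].round(3))
p=cv2.imread('pics/scene0.png');q=cv2.imread('pics/s18.png')
cv2.imwrite('pics/cmp.png',np.hstack([cv2.resize(x[220:360,150:290],None,fx=2.8,fy=2.8,interpolation=cv2.INTER_CUBIC) for x in (p,q)]))
p=cv2.imread('pics/w18.png'); crop(p,180,160,450,340,2.9,'pics/w18c.png')
E
```

```text
w2 7456 [ 0.338 -0.207  0.013] [ 0.465 -0.196  0.06 ] [ 0.515 -0.307  0.061]
w3 1412 [ 0.334 -0.204  0.013] [ 0.384 -0.235  0.018] [ 0.505 -0.281  0.061]
w18 1171 [ 0.334 -0.202  0.009] [ 0.385 -0.231  0.018] [ 0.507 -0.286  0.06 ]
```

View pics/cmp.png

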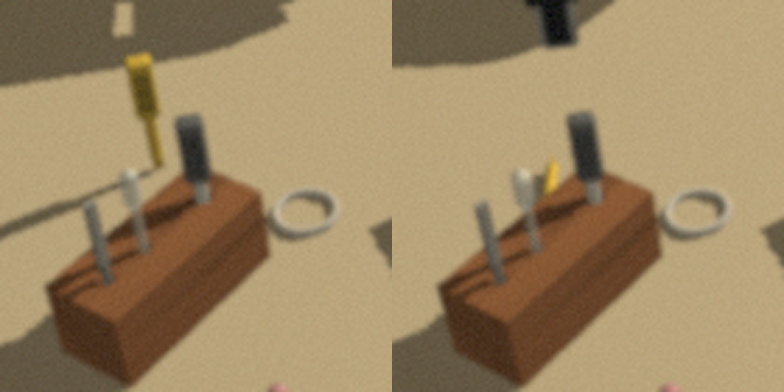

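View pics/w18c.png

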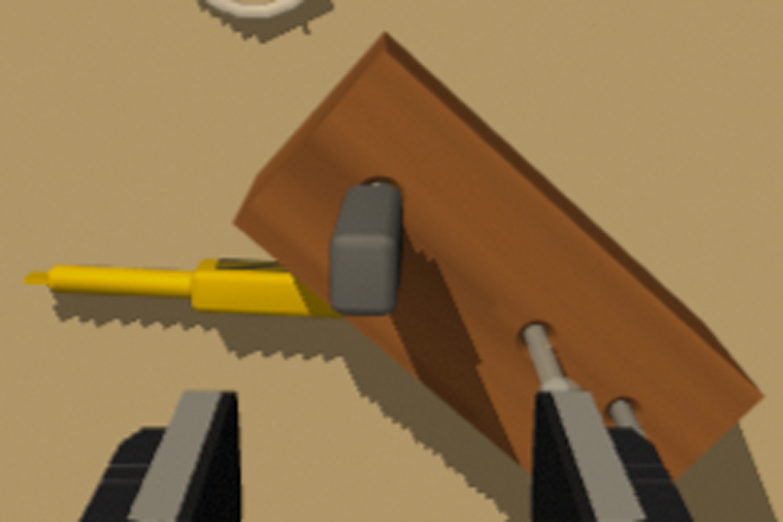

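```bash
python3 - <<'E'
from h import *
p,d=grab_frame('top'); crop(p,290,185,350,235,12,'pics/t19c.png')
# bystander positions: compare top0 and now where unobstructed
q=cv2.imread('pics/top0.png')
for n,b in dict(bot_l=(155,210,190,245),tank=(160,262,185,290),bot0=(368,180,395,212),hoop=(370,272,384,296)).items():
    x0,y0,x1,y1=b; print(n,cv2.absdiff(p[y0:y1,x0:x1],q[y0:y1,x0:x1]).mean())
E
```

```text
bot_l 15.973877551020408
tank 16.023333333333333
bot0 14.974151234567902
hoop 39.66865079365079
```

View pics/t19c.png

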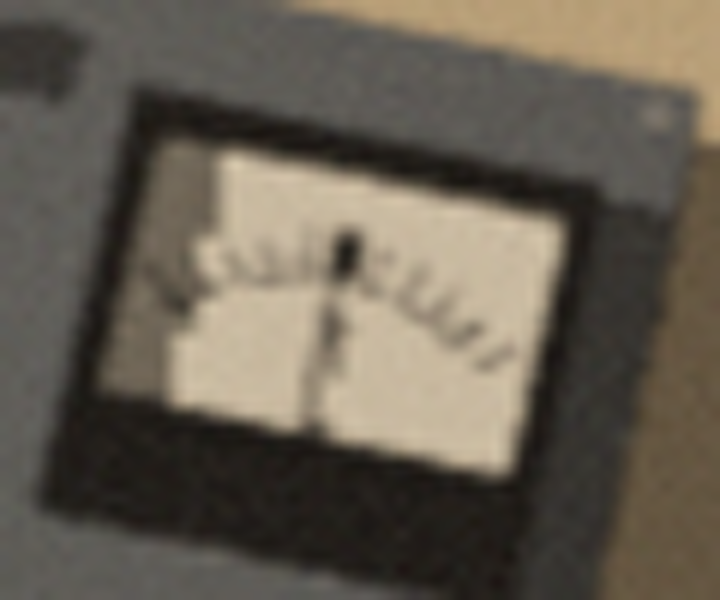

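```bash
python3 - <<'E'
from h import *
p=cv2.imread('pics/w13.png'); crop(p,320,40,440,150,6,'pics/w13z.png')
E
```

```text
(no output)
```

View pics/w13z.png

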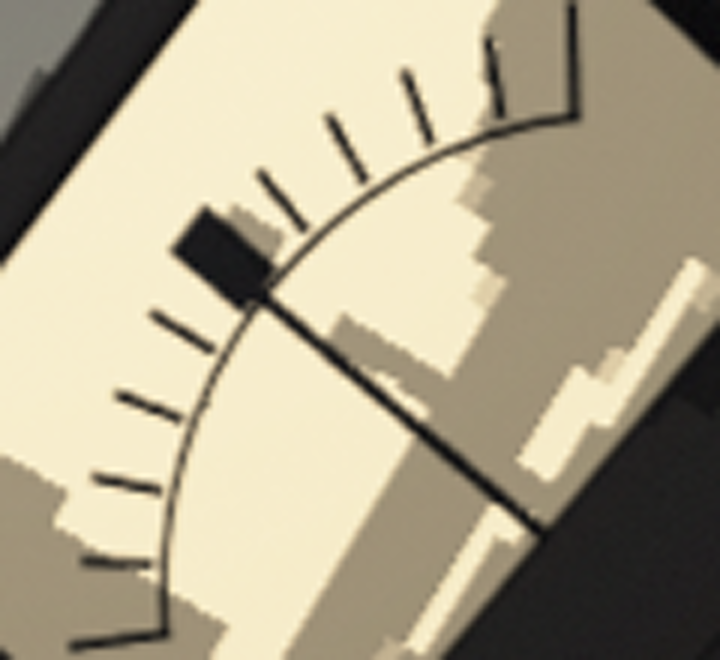

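The zoomed view after withdrawal shows the needle running into the middle of the band: needle at (262,292), centre of the band's inner edge at (258,287). Handing in.

```bash
python3 - <<'E'
from rig import *
o=get_obs(); print(o['clock'],o['tcp_pos'],o['force'])
print(hand_in())
E
```

```text
25.7667 [ 0.4454373  -0.21629754  0.19957236] [-0.60655662  0.71840109 -0.3329005 ]
the job is handed in; nothing more can be done
None
```

I set the voltage with the grey tuning tool and put the tool back in its hole in the stand. The job was handed in at 25.8 s, with the gripper open and clear of everything.

**Seating and turning:** The blade went fully into the voltage trimmer's slot. I turned it about 2.2 rad clockwise, including play in the slot. The upward force stayed near 5 N, well under the 20 N limit. I did not touch the current trimmer.

**Needle:** It stands on the black band. The close wrist view after withdrawal put it within about 0.01 rad of the band's centre. The coarser top view suggested up to about 0.025 rad off, which is still inside the ±0.055 rad band.

**Tool back in the stand:** It touched the bottom of the hole with about 5 N. Its top is at 126.6 mm, against 127.0 mm before, so it is right down. It leans about 1.6° within the hole's play, the opposite way to how it was found.

**Bystanders:**
- **Checked by eye:** The bottles, tank, pipette and tweezer looked unmoved in the final pictures. The hoop also looked unmoved in the scene view.
- **Picture comparison failed to settle it:** Camera noise blurred the difference between the first and last top views. The arm also partly covered the hoop there.
- **Yellow look-alike fell over:** In the first pictures it stood on its tip, but in my first view of the stand (3.3 s) it was already lying on the desk. The arm had not been near it, and I left it there.

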